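# Take the pile of check weights apart and put each in its own tray

### The arm

A 6-joint arm with a two-finger parallel gripper is mounted at the origin on a cart in front of the work surface, level with it; the furniture and walls round the work are solid. World frame = base frame: x ahead of the robot, y to its left, z up, the work surface at z = 0. Lengths are in m, angles in degrees, forces in N, time in s.
With the tool pointing down it reaches from about 0.375 to 0.9 m from the base axis. Payload 3.1 kg.
Tool frame: the origin (TCP) lies at the very end of the fingers, on their centre line; the grasp point (between the pads) lies 19 mm behind it; z points along the fingers, y is the line along which they close (so a half turn about z gives the same grasp; the last joint's range is limited). The gripper opens to 87 mm and grips with 3 to 60 N. Pads are 19 mm wide; open, the fingers measure 117 mm over their backs; the gripper's body (75 mm by 190 mm) begins 51 mm behind the grasp point.
Start: joints at [-73.826, 30.224, 82.088, -0, 67.689, -10.227], TCP at [0.278, -0.56, 0.223] pointing down, gripper open.
Joint ranges: [-176.69, 176.69], [-43.24, 126.21], [12.49, 139.97], [-82, 262], [0, 151.66], [-163.58, 163.58]. Speed limits (degrees/s): [159.86, 159.86, 180, 180, 180, 180].

### API

Orientations are given as a 3x3 rotation matrix whose columns are the frame's x, y, z axes.
In Python, from rig import bot gives the robot as it stands.
- The arm moves only by the tool move_arm, never from a script. Its argument "increments" is a list of rows, each an object with "xyz": the shift along the tool's x, y, z in mm, a list of three; "roll": the turn about the tool's z in rad; "grip": the opening in per cent of the stroke, from 0 (shut) to 100 (fully open). A call has 1 to 5 rows; each row shifts and turns the commanded pose from where the row before left it, along the tool's axes as they then stand; what a row does not reach is not made up. A row lasts 1/12 s, in which the tool goes at most 41.7 mm and 7.16 degrees, less where a joint would pass 70% of its speed; a pose out of reach is approached as far as the arm can. A call is refused whole if a number of a shift passes 41.7 or a number of a turn 0.125, either way. A call with a gripper value outside its range is refused whole. The fingers move at their own pace and stop on an object; the grip force is fixed at half the most. Time passes only in rows, so rows that do not move let the fingers close. It gives the time, the measured TCP pose, the force, the opening and the grip force at its end, in the units of the state.
- bot.read_state(): the state, without advancing time (a new reading comes with each control period).
- bot.capture(name): name is "scene" or "side" or "wrist"; returns (picture, depth): 400x640x3 uint8, red, green, blue; 400x640 float32, m along the optical axis (not along the pixel's ray), 0 where there is no reading.
- bot.camera_model(name): a dict with "intrinsics" (3x3 intrinsics, pixels), "rvec" (rotation vector, rad) and "tvec" (3), from world to camera coordinates, as OpenCV has them; the wrist camera has in their place "tool_from_camera" (4x4, takes a point from camera to tool coordinates, whose origin is the TCP and whose axes are the flange's). Camera axes: x right, y down, z forward; pixel columns grow to the right and rows downward; lengths in m; the calibration is good to about 2 mm. A picture is of the moment at which its call begins: read the wrist's pose just before it. camera_model takes no time and is no camera call.
- bot.hand_in(): hands the job in; it is judged then, once.
Trained networks look in the newest picture that a camera, given by its name, has taken for a name from the list of things; names that differ only in an ending like _2 or _b are one class to them, and where a whole thing is asked for, a point or a joint stands for the part that bears it (a point fixed in the world has none). Each returns a list of dicts, best first, with "conf" (0 to 1); they miss things now and then, are a little off and sometimes report something else, mostly with a low value. They report only what shows in the picture. A call takes as long as a camera call. They do not tell look-alikes from the thing itself.
- bot.spot_in(label, camera): "at" ([x, y, z] in m, in the coordinates of the camera as it stood for that picture, good to about 4 mm: the middle of the surface that is visible of it).
- bot.trace(label, camera): "mask" (400x640 bool, what is visible of it).
The state is a dict: "time_s": time; "joint_positions": joint angles; "qvel": joint speeds; "tau": joint torques, N m; "position": TCP position; "tcp_rot": TCP orientation; "force": force on the tool from outside, world axes, zero at the start; "moment": the same for the moment, N m; "opening": opening from 0.0 (shut) to 1.0 (fully open); "grasp_force": force on a finger pad.
Only numpy, scipy, OpenCV 4.12 (cv2) and the standard library are available. Lean on these libraries where they do the work, as an engineer would, in place of code of your own. Each camera call takes 0.05 s, during which the arm holds its last target. There are 200 camera calls.

### The job

The scale has been checked and its four steel check weights were left piled on one another: take the pile apart and stand each weight upright in the round wooden tray of its own size, flat on the felt, the smallest weight in the smallest tray and so on up to the largest weight in the largest tray. Set the weights down without dropping or tipping any of them over, and leave the dropper bottle standing where it is.

Things in the scene. Friction and masses are not known exactly. Their poses are not given: they have to be found in the camera images.
- weight_tiny_mid (a point): the smallest of the four loose check weights: a little polished steel cylinder with a necked knob as its top (grip it anywhere across its sides), 19 mm in diameter, 26 mm high, about 50 g. The point is its centre, 13 mm above its underside; z is its axis, up when it stands upright. At the start it stands about centred on top of weight_small.
- weight_small_mid (a point): the second smallest of the four loose check weights: a plain round steel disc with straight sides and a fine groove round them, 29 mm in diameter, 22 mm high, about 100 g. The point is its centre, 11 mm above its underside; z is its axis, up when it stands upright. At the start it stands about centred on top of weight_medium.
- weight_medium_mid (a point): the second largest of the four loose check weights: a plain round steel disc with straight sides and a fine groove round them, 40 mm in diameter, 22 mm high, about 200 g. The point is its centre, 11 mm above its underside; z is its axis, up when it stands upright. At the start it stands about centred on top of weight_large.
- weight_large_mid (a point): the largest of the four loose check weights: a plain round steel disc with straight sides and a fine groove round them, 56 mm in diameter, 26 mm high, about 500 g. The point is its centre, 13 mm above its underside; z is its axis, up when it stands upright. At the start it stands on the table and carries the pile of the other three.
- tray_tiny: the smallest of the four round, low wooden trays with a grey felt floor, the one for the smallest weight (19 mm). It is fixed to the table. Origin: the centre of its underside, on the table top (z = 0). Inside diameter 37 mm, outside diameter 49 mm; the floor is 5 mm and the rim 9 mm above the origin, so the rim stands 4 mm over the floor.
- tray_small: the second smallest of the four round, low wooden trays with a grey felt floor, the one for the second smallest weight (29 mm). It is fixed to the table. Origin: the centre of its underside, on the table top (z = 0). Inside diameter 47 mm, outside diameter 59 mm; the floor is 5 mm and the rim 9 mm above the origin, so the rim stands 4 mm over the floor.
- tray_medium: the second largest of the four round, low wooden trays with a grey felt floor, the one for the second largest weight (40 mm). It is fixed to the table. Origin: the centre of its underside, on the table top (z = 0). Inside diameter 58 mm, outside diameter 70 mm; the floor is 5 mm and the rim 9 mm above the origin, so the rim stands 4 mm over the floor.
- tray_large: the largest of the four round, low wooden trays with a grey felt floor, the one for the largest weight (56 mm). It is fixed to the table. Origin: the centre of its underside, on the table top (z = 0). Inside diameter 74 mm, outside diameter 86 mm; the floor is 5 mm and the rim 9 mm above the origin, so the rim stands 4 mm over the floor.
- dropper_mid (a point): small loose plastic dropper bottle with a white pointed cap, 22 mm in diameter, 52 mm high, standing upright on the table between the pile and the scale; a bystander. The point is on its axis, 26 mm above its underside; z is its axis.
- microscope: the white microscope, fixed to the table; a bystander and a tall obstacle: its foot is about 175 x 120 mm, long side nearly along the robot's x, and it is 330 mm tall. Origin: about the middle of its foot, on the table top. Things must be carried round it (beyond it, seen from the robot) or over it.
There are look-alikes about, which are no part of the job. Leave any green or red look-alike of the tray_tiny alone.

How it is judged (in metres and radians):
At the end, for the whole second after the job is handed in: Each of the four weights stands upright (within 0.08 rad) on the floor of the tray of its own size (within 3 mm of height, centre within 12 mm of the tray's centre), released and at rest (horizontal distance between weight_tiny_mid and tray_tiny below 0.012 m and z of weight_tiny_mid in the frame of tray_tiny below 0.021 m and angle between each of weight_tiny_mid, weight_small_mid, weight_medium_mid, weight_large_mid's own z axis and vertical below 0.08 rad and contact force between the fingers and weight_tiny below 0.05 N and linear speed of each of weight_tiny, weight_small, weight_medium, weight_large below 0.02 m/s and horizontal distance between weight_small_mid and tray_small below 0.012 m and z of weight_small_mid in the frame of tray_small below 0.019 m and contact force between the fingers and weight_small below 0.05 N and horizontal distance between weight_medium_mid and tray_medium below 0.012 m and z of weight_medium_mid in the frame of tray_medium below 0.019 m and contact force between the fingers and weight_medium below 0.05 N and horizontal distance between weight_large_mid and tray_large below 0.012 m and z of weight_large_mid in the frame of tray_large below 0.021 m and contact force between the fingers and weight_large below 0.05 N); the robot touches nothing.
It fails at once if a weight is dropped (falls free from more than about 3 cm) ((contact force between the fingers and weight_tiny below 0.05 N and linear speed of weight_tiny above 0.75 m/s) or (contact force between the fingers and weight_small below 0.05 N and linear speed of weight_small above 0.75 m/s) or (contact force between the fingers and weight_medium below 0.05 N and linear speed of weight_medium above 0.75 m/s) or (contact force between the fingers and weight_large below 0.05 N and linear speed of weight_large above 0.75 m/s)).
It fails at once if a weight is tipped over (angle between any of weight_tiny_mid, weight_small_mid, weight_medium_mid, weight_large_mid's own z axis and vertical above 0.7 rad).
It fails at once if the dropper bottle is pushed away by more than 2.5 cm or knocked over (distance of dropper_mid from where it was at the start of the episode above 0.025 m or angle between dropper_mid's own z axis and vertical above 0.5 rad).
It also fails if it takes over 125 s, if anything falls off the work surface, if the arm or the gripper's body presses on something with over 40 N, if the wrist force passes 120 N, or if a joint passes its speed limit or range.

## Working session

There is one attempt and no reset: what is moved stays moved. The work goes in short steps, Python scripts to look and compute and a tool call to move; the robot and the scene stay as the last step left them, time stands still between calls to the robot, and variables do not carry over. Pictures are saved under pics/ and viewed, at most 14 in all, crops included, and the job is handed in when it is done.

Besides the shell and the picture viewer there is one more tool, called after ">>>" as name(argument=value, ...), one argument or row to a line, values as JSON. move_arm: Moves the arm, as the interface text tells. Its arguments: {"type":"object","properties":{"increments":{"type":"array"}},"required":["increments"]}

```bash
mkdir -p pics; ls; cat > h.py <<'E'
import numpy as np, cv2
from rig import bot
def toworld(name,p,st=None):
    m=bot.camera_model(name)
    p=np.asarray(p,float)
    if name=='wrist':
        T=np.array(m['tool_from_camera']); q=p@T[:3,:3].T+T[:3,3]
        return q@np.array(st['tcp_rot']).T+np.array(st['position'])
    R=cv2.Rodrigues(np.array(m['rvec'],float))[0]
    return (p-np.array(m['tvec']).ravel())@R
def cloud(name,d,mask,st=None):
    K=np.array(bot.camera_model(name)['intrinsics'])
    v,u=np.nonzero(mask&(d>0)); z=d[v,u]
    p=np.c_[(u-K[0,2])/K[0,0]*z,(v-K[1,2])/K[1,1]*z,z]
    return toworld(name,p,st)
E
python3 - <<'E'
from h import *
st=bot.read_state(); print(st['time_s'],st['position'],np.round(st['tcp_rot'],3).tolist(),st['opening'])
for c in ['scene','side']:
    im,d=bot.capture(c); cv2.imwrite(f'pics/{c}0.png',im[:,:,::-1])
    for l in ['weight_tiny','weight_small','weight_medium','weight_large','tray_tiny','tray_small','tray_medium','tray_large','dropper_mid','microscope']:
        try:
            for r in bot.spot_in(l,c): print(c,l,round(r['conf'],2),np.round(toworld(c,r['at']),3))
        except Exception as e: print(l,e)
E
```

```text
pics
0.0 [ 0.27775633 -0.55907588  0.22156983] [[0.896, 0.445, -0.001], [0.445, -0.896, 0.002], [0.0, -0.002, -1.0]] 0.9972575036103295
weight_tiny it knows: dropper_mid, microscope, tray_large, tray_medium, tray_small, tray_tiny, weight_large_mid, weight_medium_mid, weight_small_mid, weight_tiny_mid
weight_small it knows: dropper_mid, microscope, tray_large, tray_medium, tray_small, tray_tiny, weight_large_mid, weight_medium_mid, weight_small_mid, weight_tiny_mid
weight_medium it knows: dropper_mid, microscope, tray_large, tray_medium, tray_small, tray_tiny, weight_large_mid, weight_medium_mid, weight_small_mid, weight_tiny_mid
weight_large it knows: dropper_mid, microscope, tray_large, tray_medium, tray_small, tray_tiny, weight_large_mid, weight_medium_mid, weight_small_mid, weight_tiny_mid
scene tray_tiny 0.84 [ 0.508 -0.548  0.003]
scene tray_tiny 0.58 [ 0.53  -0.44   0.003]
scene tray_tiny 0.46 [ 0.296 -0.175  0.002]
scene tray_medium 0.57 [ 0.696 -0.108  0.004]
scene tray_large 0.64 [ 0.454 -0.388  0.   ]
scene microscope 0.3 [ 0.695 -0.107  0.001]
weight_tiny it knows: dropper
[... 153 characters left out ...]
knows: dropper_mid, microscope, tray_large, tray_medium, tray_small, tray_tiny, weight_large_mid, weight_medium_mid, weight_small_mid, weight_tiny_mid
weight_medium it knows: dropper_mid, microscope, tray_large, tray_medium, tray_small, tray_tiny, weight_large_mid, weight_medium_mid, weight_small_mid, weight_tiny_mid
weight_large it knows: dropper_mid, microscope, tray_large, tray_medium, tray_small, tray_tiny, weight_large_mid, weight_medium_mid, weight_small_mid, weight_tiny_mid
side tray_tiny 0.73 [ 0.298 -0.165  0.005]
side tray_tiny 0.53 [ 0.508 -0.539  0.005]
side tray_small 0.82 [0.479 0.139 0.001]
side tray_large 0.66 [ 0.442 -0.387  0.003]
side microscope 0.68 [ 0.479  0.14  -0.001]
```

View pics/scene0.png

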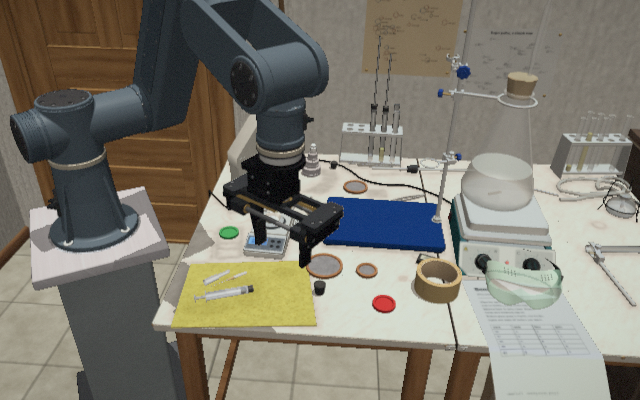

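View pics/side0.png

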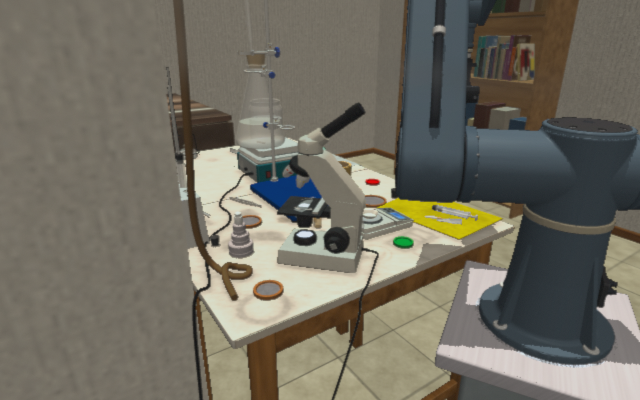

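```bash
python3 - <<'E'
from h import *
for c in ['scene','side']:
    im,d=bot.capture(c)
    for l in ['weight_tiny_mid','weight_small_mid','weight_medium_mid','weight_large_mid','tray_small','tray_medium','dropper_mid','microscope']:
        for r in bot.spot_in(l,c): print(c,l,round(r['conf'],2),np.round(toworld(c,r['at']),3))
E
```

```text
scene weight_large_mid 0.65 [0.609 0.007 0.016]
scene tray_medium 0.82 [ 0.692 -0.108  0.006]
side weight_tiny_mid 0.66 [0.616 0.032 0.084]
side weight_medium_mid 0.59 [0.607 0.042 0.036]
side weight_large_mid 0.66 [0.602 0.049 0.016]
side tray_small 0.84 [0.479 0.141 0.003]
side tray_medium 0.74 [ 0.679 -0.107  0.008]
side microscope 0.63 [0.617 0.034 0.083]
```

The scene picture shows the large tray at (324,266), tiny tray at (367,270), the medium tray at (355,187), and red and green decoys at (384,304) and (229,233). The side picture shows the pile at (240,237), the small tray at (268,290), and the microscope between them and the scale at (325,230). Next I measure tray sizes, the microscope and the dropper.

```bash
python3 - <<'E'
from h import *
from scipy.spatial import cKDTree
ims={}
for c in ['scene','side']:
    im,d=bot.capture(c)
    for l in ['tray_tiny','tray_small','tray_medium','tray_large','weight_tiny_mid','weight_small_mid','weight_medium_mid','weight_large_mid']:
        for r in bot.trace(l,c):
            P=cloud(c,d,r['mask']); 
            if len(P)<5: continue
            q=np.percentile(P,[3,50,97],axis=0)
            cc,ax=cv2.minEnclosingCircle(P[:,:2].astype(np.float32)) if len(P)>5 else (0,0)
            v,u=np.nonzero(r['mask'])
            print(c,l,round(r['conf'],2),len(P),'px',int(u.mean()),int(v.mean()),'mid',np.round((q[0]+q[2])/2,3),'ext',np.round(q[2]-q[0],3))
    P=cloud(c,d,np.ones(d.shape,bool)); K=(P[:,0]>.3)&(P[:,0]<.9)&(P[:,1]>-.35)&(P[:,1]<.25)&(P[:,2]>.012)&(P[:,2]<.5)
    P=P[K]
    H=np.zeros((24,24)) 
    i=((P[:,0]-.3)/.025).astype(int);j=((P[:,1]+.35)/.025).astype(int)
    np.maximum.at(H,(i,j),P[:,2]*100)
    print(c,'rows x .3.., cols y -.35..'); print(H.round().astype(int))
E
```

```text
scene tray_tiny 0.67 289 px 366 270 mid [ 0.532 -0.442  0.005] ext [0.044 0.044 0.008]
scene tray_tiny 0.56 321 px 383 303 mid [ 0.508 -0.549  0.005] ext [0.042 0.042 0.008]
scene tray_tiny 0.54 225 px 228 232 mid [ 0.296 -0.172  0.004] ext [0.042 0.046 0.01 ]
scene tray_medium 0.73 270 px 354 187 mid [ 0.692 -0.108  0.004] ext [0.059 0.064 0.01 ]
scene tray_medium 0.32 733 px 324 266 mid [ 0.452 -0.388  0.005] ext [0.075 0.076 0.008]
scene tray_large 0.56 764 px 324 266 mid [ 0.452 -0.387  0.004] ext [0.076 0.077 0.009]
scene weight_tiny_mid 0.59 53 px 313 148 mid [0.622 0.02  0.082] ext [0.017 0.015 0.023]
scene weight_small_mid 0.47 66 px 312 156 mid [0.62  0.019 0.059] ext [0.025 0.02  0.021]
scene weight_large_mid 0.53 166 px 311 171 mid [0.616 0.015 0.013] ext [0.049 0.033 0.027]
scene weight_large_mid 0.49 115 px 312 163 mid [0.631 0.03  0.029] ext [0.057 0.052 0.038]
scene rows x .3.., cols y -.35..
[[ 0  0  3  3  3  0  0  0  0  0  0  0  0  0  0  0  0  0  0  0  0  0  0  0]
 [ 0  2  3  3  3  3  0  0  0  0  0  0  0  0  0  0  0  0  0  0  0  0  0  0]
 [ 0  3  3  3  3  0  0  0  0 
[... 3635 characters left out ...]
 0  0  0  0  0  0 50 50]
 [ 3  3  3  3  3  3  2  0  0  0  0  0  0  0  2  2  0  0  0  0  0  0  0  0]
 [20  3  3  3  3  3  0  0  0  0  0  0  0  0  0 12  0  0  0  0  0  0  0  0]
 [36  3  3  3  3  0  0  0  0  0  0  0  0  0 12 12 12  2  0  0  0  0  0  0]
 [44 36  3  3  2  0  0  0  0  0  0  0  0  0 12 12 12  0  0  0  0  0  0  0]
 [42 42 42  3  0  0  0  0  0  0  0  3  2 20 37 12  0  0  0  0  0  0  0  0]
 [ 3 42 42 42  0  0  0  0  0  0  0  2  0 40 40  0  0  0  0  0  0  0  0  0]
 [ 7  0 42  0  0  0  0  0  0  0  0  0  0 35  0  0  0  0  0  0  0  0  0  0]
 [ 0  0  0  0  0  0  0  0  0  0  0  0  0  0  0  0  0  0  0  0  0  0  0  0]
 [ 4  3  1  0  0  0  0  0  0  0  0  0  0  0  0  0  0  0  0  0  0  0  0  0]]
```

```bash
python3 - <<'E'
from h import *
for c in ['scene','side']:
    im,d=bot.capture(c)
    P=cloud(c,d,np.ones(d.shape,bool))
    for zl in [.01,.03,.06,.1,.15,.2,.3,.4]:
        k=(abs(P[:,2]-zl)<.01)&(P[:,0]>.45)&(P[:,0]<.75)&(P[:,1]>.07)&(P[:,1]<.35)
        if k.sum(): 
            Q=P[k]; g,n=np.unique(np.round(Q[:,:2]/.02).astype(int),axis=0,return_counts=True)
            print(c,zl,[(round(a*.02,2),round(b*.02,2)) for (a,b),m in zip(g,n) if m>1][:14])
    # robot links for kinematics: microscope highest points
    k=(P[:,0]>.3)&(P[:,0]<.6)&(P[:,1]>-.12)&(P[:,1]<.06)&(P[:,2]>.005)&(P[:,2]<.36)
    for zl in [.01,.05,.1,.15,.2,.25,.3]:
        Q=P[k&(abs(P[:,2]-zl)<.025)]
        if len(Q)>3: print(c,'micro z',zl,np.round(np.percentile(Q[:,:2],[1,99],axis=0),3).tolist())
    # arm high points
    k=(P[:,2]>.25)&(np.hypot(P[:,0],P[:,1])<.7)&(P[:,1]<-.0)
    a=P[k]; r=np.hypot(a[:,0],a[:,1])
    for rr in np.arange(0,.7,.1):
        Q=a[(r>=rr)&(r<rr+.1)]
        if len(Q): print(c,'arm r',round(rr,1),Q[:,2].min().round(2),Q[:,2].max().round(2))
E
```

```text
scene 0.01 [(np.float64(0.64), np.float64(0.12)), (np.float64(0.66), np.float64(0.16)), (np.float64(0.68), np.float64(0.08)), (np.float64(0.68), np.float64(0.14)), (np.float64(0.68), np.float64(0.16)), (np.float64(0.7), np.float64(0.08)), (np.float64(0.7), np.float64(0.1)), (np.float64(0.7), np.float64(0.12)), (np.float64(0.7), np.float64(0.14)), (np.float64(0.72), np.float64(0.08)), (np.float64(0.72), np.float64(0.12)), (np.float64(0.72), np.float64(0.14)), (np.float64(0.74), np.float64(0.08)), (np.float64(0.74), np.float64(0.1))]
scene 0.03 [(np.float64(0.66), np.float64(0.14)), (np.float64(0.66), np.float64(0.16)), (np.float64(0.68), np.float64(0.14)), (np.float64(0.68), np.float64(0.16)), (np.float64(0.7), np.float64(0.12)), (np.float64(0.7), np.float64(0.14)), (np.float64(0.72), np.float64(0.12)), (np.float64(0.72), np.float64(0.14)), (np.float64(0.74), np.float64(0.1)), (np.float64(0.74), np.float64(0.12))]
scene 0.06 [(np.float64(0.66), np.float64(0.16)), (np.float64(0.68), np.float64(0.14)), (np.float64(0.68), np.float64(0.16)), (np.float64(0.7), np.float64(0.12)), (np.float6
[... 6351 characters left out ...]
oat64(0.22)), (np.float64(0.66), np.float64(0.24)), (np.float64(0.66), np.float64(0.26)), (np.float64(0.68), np.float64(0.26)), (np.float64(0.68), np.float64(0.28))]
side micro z 0.01 [[0.311, -0.082], [0.599, 0.049]]
side micro z 0.05 [[0.353, -0.073], [0.593, 0.044]]
side micro z 0.1 [[0.354, -0.06], [0.524, 0.036]]
side micro z 0.15 [[0.351, -0.064], [0.486, 0.013]]
side micro z 0.2 [[0.378, -0.056], [0.523, 0.006]]
side micro z 0.25 [[0.419, -0.048], [0.497, 0.007]]
side micro z 0.3 [[0.36, -0.038], [0.461, -0.009]]
side arm r 0.0 0.33 0.35
side arm r 0.1 0.47 0.51
side arm r 0.2 0.34 0.52
side arm r 0.3 0.29 0.51
side arm r 0.4 0.25 0.54
side arm r 0.5 0.29 0.54
side arm r 0.6 0.39 0.51
```

>>> move_arm(
  increments=[
    {"xyz": [30, 0, -20], "roll": 0, "grip": 100},
    {"xyz": [38, 0, -10], "roll": 0, "grip": 100},
    {"xyz": [38, 0, 0], "roll": 0, "grip": 100},
    {"xyz": [38, 0, 0], "roll": 0, "grip": 100},
    {"xyz": [38, 0, 0], "roll": 0, "grip": 100},
  ],
)

```text
time_s: 3.02
position: [0.4423, -0.4781, 0.253]
tcp_rot: [[0.896, 0.444, 0.0], [0.444, -0.896, -0.001], [0.0, 0.001, -1.0]]
force: [0.2, 0.2, 0.1]
opening: 1.003
grasp_force: 0.0
```

```bash
python3 - <<'E'
from h import *
s=bot.read_state(); q=np.array(s['joint_positions']); print(q.round(2))
q0=np.array([-73.826,30.224,82.088,0,67.689,-10.227])
p0=np.array([.278,-.56,.223])
def lat(q,p):
    a=np.radians(q[0]); return p[0]*np.cos(a)+p[1]*np.sin(a), -p[0]*np.sin(a)+p[1]*np.cos(a)
for a,b in((q0,p0),(q,s['position'])): print(lat(a,b))
A=[];B=[];Bz=[];
for a,b in((q0,p0),(q,np.array(s['position']))):
    t2=np.radians(a[1]);t3=np.radians(a[1]+a[2]); A.append([np.sin(t2),np.sin(t3)]);B.append(lat(a,b)[0]);Bz.append((np.cos(t2),np.cos(t3),b[2]))
x=np.linalg.solve(A,B); print('a2,a3',x, [z-x[0]*c-x[1]*d for c,d,z in Bz])
print(bot.camera_model('wrist'))
E
```

```text
[-57.04  30.59  76.12   0.    73.25   6.59]
(np.float64(0.6152736819568582), np.float64(0.11100583899620317))
(np.float64(0.6418156187695266), np.float64(0.11100638971041221))
a2,a3 [-0.39121992  0.87793772] [np.float64(0.8943480517277693), np.float64(0.8422015789303265)]
{'intrinsics': array([[334.91107091,   0.        , 323.61866401],
       [  0.        , 334.91107091, 199.92194499],
       [  0.        ,   0.        ,   1.        ]]), 'tool_from_camera': array([[ 1.19971247e-03, -9.69474883e-01, -2.45187708e-01,
         6.70327730e-02],
       [ 9.99999258e-01,  1.11107357e-03,  4.99836084e-04,
        -1.02096575e-03],
       [-2.12156947e-04, -2.45188125e-01,  9.69475496e-01,
        -1.61644438e-01],
       [ 0.00000000e+00,  0.00000000e+00,  0.00000000e+00,
         1.00000000e+00]])}
```

```bash
python3 - <<'E'
from h import *
s=bot.read_state(); a=np.radians(s['joint_positions'][0]);print(s['position'][2])
C=[]
for c in ['scene','side']:
    im,d=bot.capture(c); C.append(cloud(c,d,np.ones(d.shape,bool)))
P=np.vstack(C); r=P[:,0]*np.cos(a)+P[:,1]*np.sin(a); l=-P[:,0]*np.sin(a)+P[:,1]*np.cos(a)
for rr in np.arange(-.1,.8,.05):
    k=(r>=rr)&(r<rr+.05)&(abs(l)<.22)&(P[:,2]>.2)
    if k.sum()>20:
        g,n=np.unique(np.floor(l[k]/.04),return_counts=True)
        print(round(rr,2),[(round(v*.04,2),P[k&(np.floor(l/.04)==v),2].min().round(2),P[k&(np.floor(l/.04)==v),2].max().round(2)) for v,m in zip(g,n) if m>5])
im,d=bot.capture('wrist'); cv2.imwrite('pics/w1.png',im[:,:,::-1])
E
```

```text
0.25304385136705243
-0.1 [(np.float64(-0.08), np.float64(0.25), np.float64(0.3)), (np.float64(-0.04), np.float64(0.2), np.float64(0.34)), (np.float64(0.0), np.float64(0.2), np.float64(0.34)), (np.float64(0.04), np.float64(0.2), np.float64(0.3)), (np.float64(0.08), np.float64(0.24), np.float64(0.3)), (np.float64(0.12), np.float64(0.24), np.float64(0.31)), (np.float64(0.16), np.float64(0.24), np.float64(0.31)), (np.float64(0.2), np.float64(0.23), np.float64(0.32))]
-0.05 [(np.float64(-0.12), np.float64(0.22), np.float64(0.33)), (np.float64(-0.08), np.float64(0.2), np.float64(0.34)), (np.float64(-0.04), np.float64(0.2), np.float64(0.35)), (np.float64(0.0), np.float64(0.2), np.float64(0.35)), (np.float64(0.04), np.float64(0.2), np.float64(0.34)), (np.float64(0.08), np.float64(0.22), np.float64(0.33)), (np.float64(0.12), np.float64(0.22), np.float64(0.33)), (np.float64(0.16), np.float64(0.22), np.float64(0.4)), (np.float64(0.2), np.float64(0.22), np.float64(0.43))]
0.0 [(np.float64(-0.12), np.float64(0.22), np.float64(0.33)), (np.float64(-0.08), np.float64(0.2), np.float64(0.34)), (np.flo
[... 1624 characters left out ...]
.float64(0.59)), (np.float64(0.16), np.float64(0.32), np.float64(0.54))]
0.6 [(np.float64(0.04), np.float64(0.33), np.float64(0.6)), (np.float64(0.08), np.float64(0.25), np.float64(0.6)), (np.float64(0.12), np.float64(0.25), np.float64(0.6)), (np.float64(0.16), np.float64(0.52), np.float64(0.55))]
0.65 [(np.float64(0.04), np.float64(0.33), np.float64(0.6)), (np.float64(0.08), np.float64(0.25), np.float64(0.59)), (np.float64(0.12), np.float64(0.25), np.float64(0.59)), (np.float64(0.16), np.float64(0.52), np.float64(0.59))]
0.7 [(np.float64(0.04), np.float64(0.32), np.float64(0.37)), (np.float64(0.08), np.float64(0.29), np.float64(0.37)), (np.float64(0.12), np.float64(0.32), np.float64(0.37))]
```

View pics/w1.png

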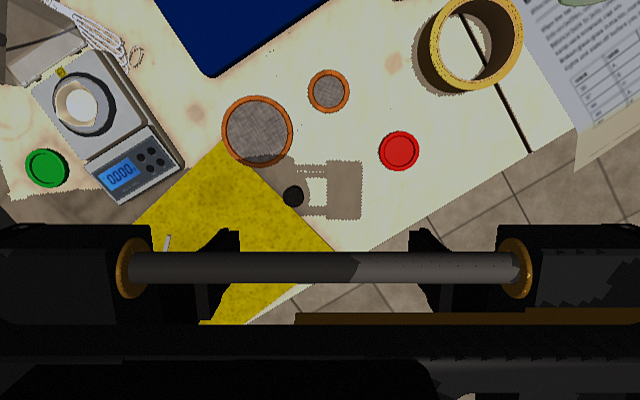

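The wrist picture shows the large tray at (257,130), the tiny tray at (328,91) and the red decoy at (399,151). Next I align the tool with the world axes and go above the pile.

>>> move_arm(
  increments=[
    {"xyz": [0, 0, -5], "roll": 0.115, "grip": 100},
    {"xyz": [0, 0, -5], "roll": 0.115, "grip": 100},
    {"xyz": [0, 0, -5], "roll": 0.115, "grip": 100},
    {"xyz": [0, 0, -5], "roll": 0.115, "grip": 100},
    {"xyz": [28, -28, 0], "roll": 0, "grip": 100},
  ],
)

```text
time_s: 3.58
position: [0.4642, -0.4577, 0.2736]
tcp_rot: [[1.0, -0.012, -0.002], [-0.012, -1.0, -0.006], [-0.002, 0.006, -1.0]]
force: [0.7, -0.5, 0.3]
opening: 0.996
grasp_force: 0.0
```

>>> move_arm(
  increments=[
    {"xyz": [28, -28, 0], "roll": 0, "grip": 100},
    {"xyz": [28, -28, 0], "roll": 0, "grip": 100},
    {"xyz": [28, -28, 0], "roll": 0, "grip": 100},
    {"xyz": [28, -28, 0], "roll": 0, "grip": 100},
    {"xyz": [28, -28, 0], "roll": 0, "grip": 100},
  ],
)

```text
time_s: 4.0
position: [0.6087, -0.3109, 0.2725]
tcp_rot: [[1.0, -0.001, -0.001], [-0.001, -1.0, -0.0], [-0.001, 0.0, -1.0]]
force: [0.7, -1.2, 0.3]
opening: 0.999
grasp_force: 0.0
```

>>> move_arm(
  increments=[
    {"xyz": [2, -38, 0], "roll": 0, "grip": 100},
    {"xyz": [2, -38, 0], "roll": 0, "grip": 100},
    {"xyz": [2, -38, 0], "roll": 0, "grip": 100},
    {"xyz": [2, -38, 0], "roll": 0, "grip": 100},
    {"xyz": [2, -38, 0], "roll": 0, "grip": 100},
  ],
)

```text
time_s: 4.42
position: [0.6179, -0.1206, 0.2724]
tcp_rot: [[1.0, -0.001, -0.001], [-0.001, -1.0, -0.0], [-0.001, 0.0, -1.0]]
force: [0.9, -0.6, 0.5]
opening: 1.0
grasp_force: 0.0
```

>>> move_arm(
  increments=[
    {"xyz": [0, -37, 0], "roll": 0, "grip": 100},
    {"xyz": [0, -37, 0], "roll": 0, "grip": 100},
    {"xyz": [0, -37, 0], "roll": 0, "grip": 100},
    {"xyz": [0, -37, 0], "roll": 0, "grip": 100},
    {"xyz": [0, 0, 0], "roll": 0, "grip": 100},
  ],
)

```text
time_s: 4.83
position: [0.6173, 0.0326, 0.2726]
tcp_rot: [[1.0, 0.006, -0.001], [0.006, -1.0, 0.003], [-0.001, -0.003, -1.0]]
force: [0.3, -0.1, -0.5]
opening: 0.996
grasp_force: 0.0
```

```bash
cat > look.py <<'E'
from h import *
import sys
def look(labels,tag=None,cam='wrist'):
    s=bot.read_state(); im,d=bot.capture(cam)
    print(round(s['time_s'],2),'TCP',np.round(s['position'],4),'rot',np.round(np.array(s['tcp_rot'])[:,:2].ravel(),3),'open',round(s['opening'],3),'F',np.round(s['force'],1),s['grasp_force'])
    for l in labels:
        for r in bot.trace(l,cam)[:2]:
            P=cloud(cam,d,r['mask'],s)
            if len(P)<20: continue
            v,u=np.nonzero(r['mask'])
            zt=np.percentile(P[:,2],95); T=P[abs(P[:,2]-zt)<.004]
            (cx,cy),rad=cv2.minEnclosingCircle(T[:,:2].astype(np.float32))
            lo,hi=np.percentile(T[:,:2],[2,98],axis=0)
            print(l,round(r['conf'],2),'px',int(u.mean()),int(v.mean()),'ztop',zt.round(4),'circ',round(cx,4),round(cy,4),round(rad,4),'box',((lo+hi)/2).round(4),(hi-lo).round(4))
    if tag: cv2.imwrite(f'pics/{tag}.png',im[:,:,::-1])
if __name__=='__main__': look(sys.argv[2:],sys.argv[1])
E
python3 look.py w2 weight_tiny_mid weight_small_mid weight_medium_mid weight_large_mid tray_medium
python3 -c "
from h import *
im,d=bot.capture('side');cv2.imwrite('pics/side2.png',im[:,:,::-1])"
```

```text
4.83 TCP [0.6173 0.0326 0.2726] rot [ 1.     0.006  0.006 -1.    -0.001 -0.003] open 0.996 F [ 0.3 -0.1 -0.5] 0.0
weight_tiny_mid 0.8 px 329 173 ztop 0.0962 circ 0.6232 0.0279 0.0079 box [0.6231 0.0281] [0.0144 0.0134]
weight_small_mid 0.69 px 324 166 ztop 0.0705 circ 0.624 0.03 0.0135 box [0.6252 0.0306] [0.0205 0.0241]
weight_medium_mid 0.54 px 326 166 ztop 0.0487 circ 0.6205 0.03 0.0199 box [0.6209 0.0297] [0.0365 0.0366]
weight_large_mid 0.95 px 323 164 ztop 0.0266 circ 0.6196 0.0317 0.028 box [0.6195 0.0315] [0.0513 0.0518]
tray_medium 0.77 px 435 105 ztop 0.009 circ 0.6958 -0.1023 0.0348 box [ 0.696  -0.1021] [0.0637 0.0639]
```

View pics/w2.png

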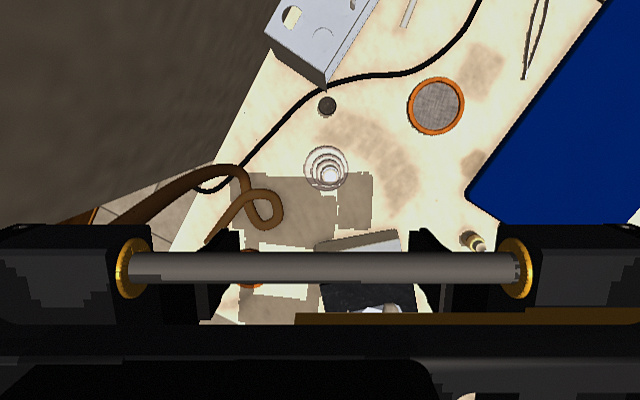

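View pics/side2.png

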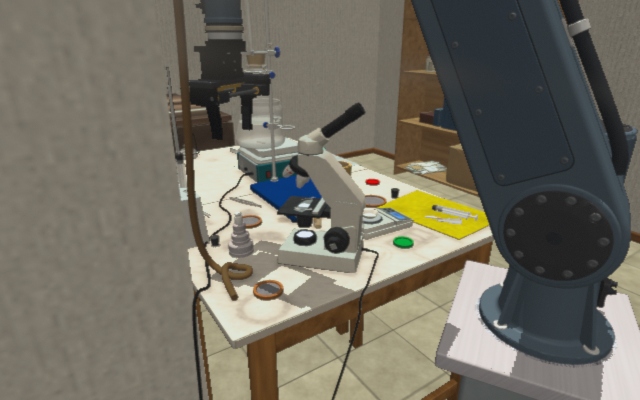

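The wrist view shows the pile at (326,166) with the hose loop beside it at (260,205), and the medium tray at (435,105). All heights agree with the stated sizes. Descending on the tiny weight.

>>> move_arm(
  increments=[
    {"xyz": [6, 4.5, 20], "roll": -0.006, "grip": 60},
    {"xyz": [0, 0, 38], "roll": 0, "grip": 60},
    {"xyz": [0, 0, 38], "roll": 0, "grip": 60},
    {"xyz": [0, 0, 38], "roll": 0, "grip": 60},
    {"xyz": [0, 0, 25], "roll": 0, "grip": 60},
  ],
)

```text
time_s: 5.6
position: [0.6227, 0.0214, 0.1101]
tcp_rot: [[1.0, 0.005, -0.004], [0.005, -1.0, 0.0], [-0.004, -0.0, -1.0]]
force: [-0.5, 0.0, 0.3]
opening: 0.706
grasp_force: 0.0
```

>>> move_arm(
  increments=[
    {"xyz": [0, 0, 15], "roll": 0, "grip": 60},
    {"xyz": [0, 0, 10], "roll": 0, "grip": 60},
    {"xyz": [0, 0, 0], "roll": 0, "grip": 60},
    {"xyz": [0, 0, 0], "roll": 0, "grip": 60},
  ],
)

```text
time_s: 5.93
position: [0.625, 0.022, 0.0887]
tcp_rot: [[1.0, 0.006, 0.0], [0.006, -1.0, -0.0], [0.0, 0.0, -1.0]]
force: [0.6, 0.2, 0.9]
opening: 0.609
grasp_force: 0.0
```

```bash
python3 look.py w3 weight_tiny_mid weight_small_mid;python3 -c "
from h import *
im,d=bot.capture('side');cv2.imwrite('pics/side3.png',im[100:300,100:420,::-1].repeat(2,0).repeat(2,1))"
```

```text
5.93 TCP [0.625  0.022  0.0887] rot [ 1.     0.006  0.006 -1.     0.     0.   ] open 0.609 F [0.6 0.2 0.9] 0.0
weight_small_mid 0.8 px 312 224 ztop 0.0702 circ 0.6227 0.0292 0.0141 box [0.6266 0.0291] [0.0184 0.0266]
```

View pics/side3.png

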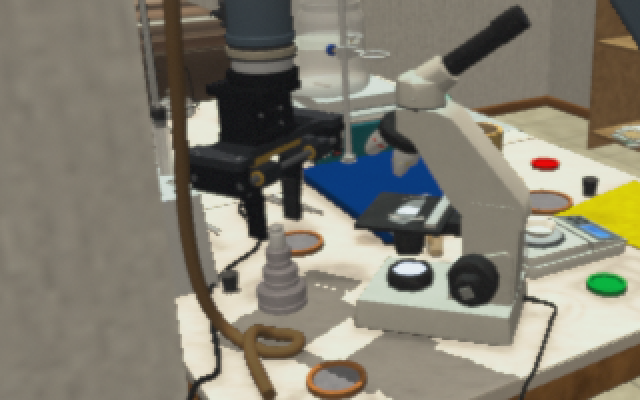

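>>> move_arm(
  increments=[
    {"xyz": [-2, -6, 7], "roll": 0, "grip": 60},
    {"xyz": [0, 0, 8], "roll": 0, "grip": 60},
    {"xyz": [0, 0, 0], "roll": 0, "grip": 60},
    {"xyz": [0, 0, 0], "roll": 0, "grip": 60},
  ],
)

```text
time_s: 6.47
position: [0.6218, 0.0292, 0.0728]
tcp_rot: [[1.0, 0.007, -0.002], [0.007, -1.0, 0.0], [-0.002, -0.0, -1.0]]
force: [0.6, 0.4, -0.9]
opening: 0.598
grasp_force: 0.0
```

>>> move_arm(
  increments=[
    {"xyz": [0, 0, 0], "roll": 0, "grip": 10},
    {"xyz": [0, 0, 0], "roll": 0, "grip": 10},
    {"xyz": [0, 0, 0], "roll": 0, "grip": 10},
    {"xyz": [0, 0, 0], "roll": 0, "grip": 10},
    {"xyz": [0, 0, 0], "roll": 0, "grip": 10},
  ],
)

```text
time_s: 6.88
position: [0.6226, 0.0287, 0.0737]
tcp_rot: [[1.0, 0.007, 0.0], [0.007, -1.0, -0.0], [0.0, 0.0, -1.0]]
force: [-1.1, 0.3, -1.0]
opening: 0.304
grasp_force: 0.0
```

>>> move_arm(
  increments=[
    {"xyz": [0, 0, 0], "roll": 0, "grip": 10},
    {"xyz": [0, 0, 0], "roll": 0, "grip": 10},
  ],
)

```text
time_s: 7.05
position: [0.6226, 0.0287, 0.0736]
tcp_rot: [[1.0, 0.007, 0.0], [0.007, -1.0, -0.0], [0.0, 0.0, -1.0]]
force: [-1.1, -0.6, 1.0]
opening: 0.21
grasp_force: 30.0
```

>>> move_arm(
  increments=[
    {"xyz": [0, 0, -8], "roll": 0, "grip": 10},
    {"xyz": [0, 0, -30], "roll": 0, "grip": 10},
    {"xyz": [0, 0, -38], "roll": 0, "grip": 10},
    {"xyz": [0, 0, -38], "roll": 0, "grip": 10},
    {"xyz": [0, 20, -25], "roll": 0, "grip": 10},
  ],
)

```text
time_s: 7.47
position: [0.6236, 0.0116, 0.2168]
tcp_rot: [[1.0, 0.01, 0.005], [0.01, -1.0, 0.001], [0.005, -0.001, -1.0]]
force: [0.9, 0.0, 0.3]
opening: 0.21
grasp_force: 30.0
```

>>> move_arm(
  increments=[
    {"xyz": [0, 35, 0], "roll": 0, "grip": 10},
    {"xyz": [0, 38, 0], "roll": 0, "grip": 10},
    {"xyz": [0, 38, 0], "roll": 0, "grip": 10},
    {"xyz": [0, 38, 0], "roll": 0, "grip": 10},
    {"xyz": [0, 38, 0], "roll": 0, "grip": 10},
  ],
)

```text
time_s: 7.88
position: [0.6236, -0.1797, 0.2133]
tcp_rot: [[1.0, 0.007, 0.0], [0.007, -1.0, -0.0], [0.0, 0.0, -1.0]]
force: [1.2, 0.2, -0.2]
opening: 0.208
grasp_force: 30.0
```

>>> move_arm(
  increments=[
    {"xyz": [-13, 36, 0], "roll": 0, "grip": 10},
    {"xyz": [-13, 36, 0], "roll": 0, "grip": 10},
    {"xyz": [-13, 36, 0], "roll": 0, "grip": 10},
    {"xyz": [-13, 36, 0], "roll": 0, "grip": 10},
    {"xyz": [-13, 36, 0], "roll": 0, "grip": 10},
  ],
)

```text
time_s: 8.3
position: [0.5592, -0.3601, 0.2131]
tcp_rot: [[1.0, 0.007, 0.0], [0.007, -1.0, 0.0], [0.0, -0.0, -1.0]]
force: [-0.0, -0.0, -0.9]
opening: 0.206
grasp_force: 30.0
```

>>> move_arm(
  increments=[
    {"xyz": [-13, 33, 0], "roll": 0, "grip": 10},
    {"xyz": [-8, 20, 0], "roll": 0, "grip": 10},
    {"xyz": [0, 0, 0], "roll": 0, "grip": 10},
    {"xyz": [0, 0, 0], "roll": 0, "grip": 10},
    {"xyz": [0, 0, 0], "roll": 0, "grip": 10},
  ],
)

```text
time_s: 8.72
position: [0.5394, -0.4109, 0.2126]
tcp_rot: [[1.0, 0.007, -0.0], [0.007, -1.0, 0.001], [-0.0, -0.001, -1.0]]
force: [-0.3, 0.9, -0.8]
opening: 0.209
grasp_force: 30.0
```

```bash
python3 look.py w4 weight_tiny_mid tray_tiny tray_large
```

```text
8.72 TCP [ 0.5394 -0.4109  0.2126] rot [ 1.     0.007  0.007 -1.    -0.    -0.001] open 0.209 F [-0.3  0.9 -0.8] 30.00004632398486
weight_tiny_mid 0.59 px 323 240 ztop 0.2322 circ 0.546 -0.4098 0.0049 box [ 0.547  -0.4098] [0.0018 0.0087]
tray_tiny 0.87 px 347 182 ztop 0.009 circ 0.5332 -0.4368 0.0243 box [ 0.5336 -0.4369] [0.0447 0.0444]
tray_tiny 0.7 px 441 202 ztop 0.0092 circ 0.51 -0.5441 0.0246 box [ 0.5107 -0.5437] [0.0444 0.0449]
tray_large 0.89 px 295 225 ztop 0.0092 circ 0.4726 -0.3822 0.0314 box [ 0.479  -0.3815] [0.0321 0.0559]
```

View pics/w4.png

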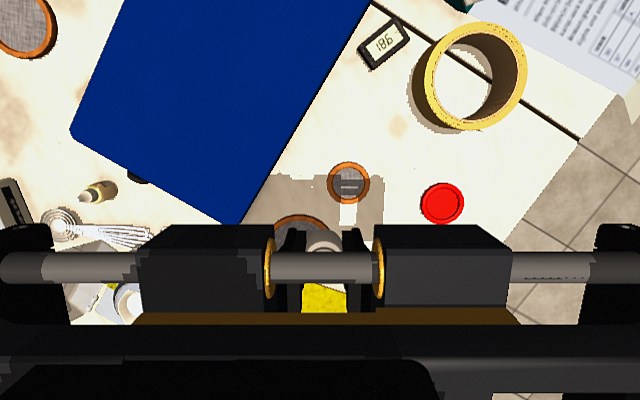

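The wrist view shows the tiny tray at (347,182) with the weight held at (323,240). The red decoy is at (441,202).

>>> move_arm(
  increments=[
    {"xyz": [-6.5, 26, 10], "roll": -0.004, "grip": 10},
    {"xyz": [0, 0, 38], "roll": 0, "grip": 10},
    {"xyz": [0, 0, 38], "roll": 0, "grip": 10},
    {"xyz": [0, 0, 38], "roll": 0, "grip": 10},
    {"xyz": [0, 0, 30], "roll": 0, "grip": 10},
  ],
)

```text
time_s: 9.33
position: [0.5329, -0.436, 0.056]
tcp_rot: [[1.0, 0.012, -0.002], [0.012, -1.0, 0.002], [-0.002, -0.002, -1.0]]
force: [0.7, 0.4, -0.8]
opening: 0.208
grasp_force: 30.0
```

>>> move_arm(
  increments=[
    {"xyz": [0, 0, 15], "roll": 0, "grip": 10},
    {"xyz": [0, 0, 0], "roll": 0, "grip": 10},
    {"xyz": [0, 0, 0], "roll": 0, "grip": 10},
    {"xyz": [0, 0, 0], "roll": 0, "grip": 10},
  ],
)

```text
time_s: 9.67
position: [0.5345, -0.4383, 0.0451]
tcp_rot: [[1.0, 0.012, 0.002], [0.012, -1.0, -0.002], [0.002, 0.002, -1.0]]
force: [0.7, -0.6, -0.5]
opening: 0.21
grasp_force: 30.0
```

>>> move_arm(
  increments=[
    {"xyz": [-1.2, -1.3, 15], "roll": 0, "grip": 10},
    {"xyz": [0, 0, 10], "roll": 0, "grip": 10},
    {"xyz": [0, 0, 6], "roll": 0, "grip": 10},
    {"xyz": [0, 0, 3.5], "roll": 0, "grip": 10},
    {"xyz": [0, 0, 0], "roll": 0, "grip": 10},
  ],
)

```text
time_s: 10.08
position: [0.5322, -0.4366, 0.0095]
tcp_rot: [[1.0, 0.011, 0.0], [0.011, -1.0, -0.0], [0.0, 0.0, -1.0]]
force: [-0.0, -0.4, -1.0]
opening: 0.217
grasp_force: 30.0
```

>>> move_arm(
  increments=[
    {"xyz": [0, 0, 0], "roll": 0, "grip": 10},
    {"xyz": [0, 0, 0], "roll": 0, "grip": 10},
  ],
)

```text
time_s: 10.25
position: [0.5323, -0.437, 0.0096]
tcp_rot: [[1.0, 0.011, 0.001], [0.011, -1.0, -0.001], [0.001, 0.001, -1.0]]
force: [0.3, -0.5, -0.8]
opening: 0.204
grasp_force: 30.0
```

>>> move_arm(
  increments=[
    {"xyz": [0, 0, 0], "roll": 0, "grip": 36},
    {"xyz": [0, 0, 0], "roll": 0, "grip": 36},
    {"xyz": [0, 0, 0], "roll": 0, "grip": 36},
    {"xyz": [0, 0, -10], "roll": 0, "grip": 36},
    {"xyz": [0, 0, -30], "roll": 0, "grip": 36},
  ],
)

```text
time_s: 10.67
position: [0.5293, -0.4337, 0.0452]
tcp_rot: [[1.0, 0.011, -0.007], [0.011, -1.0, 0.008], [-0.007, -0.008, -1.0]]
force: [0.5, -0.4, 0.2]
opening: 0.356
grasp_force: 0.0
```

>>> move_arm(
  increments=[
    {"xyz": [0, 0, -38], "roll": 0, "grip": 60},
    {"xyz": [0, 0, -38], "roll": 0, "grip": 60},
    {"xyz": [-20, 0, -38], "roll": 0, "grip": 60},
    {"xyz": [-20, 0, -38], "roll": 0, "grip": 60},
    {"xyz": [0, 0, 0], "roll": 0, "grip": 60},
  ],
)

```text
time_s: 11.08
position: [0.4935, -0.4404, 0.2083]
tcp_rot: [[1.0, 0.01, 0.008], [0.01, -1.0, -0.012], [0.008, 0.012, -1.0]]
force: [0.6, -1.4, 1.3]
opening: 0.578
grasp_force: 0.0
```

```bash
python3 look.py w5 weight_tiny_mid tray_tiny tray_large
```

```text
11.08 TCP [ 0.4935 -0.4404  0.2083] rot [ 1.     0.01   0.01  -1.     0.008  0.012] open 0.578 F [ 0.6 -1.4  1.3] 0.0
weight_tiny_mid 0.68 px 318 143 ztop 0.0312 circ 0.5327 -0.4357 0.0078 box [ 0.5331 -0.4355] [0.0141 0.0141]
tray_tiny 0.72 px 417 164 ztop 0.0091 circ 0.5103 -0.5442 0.0244 box [ 0.5104 -0.544 ] [0.0448 0.0448]
tray_tiny 0.56 px 319 142 ztop 0.0093 circ 0.5327 -0.4373 0.0242 box [ 0.5329 -0.437 ] [0.0454 0.0439]
tray_large 0.84 px 270 209 ztop 0.0088 circ 0.4532 -0.3815 0.043 box [ 0.4551 -0.3817] [0.0764 0.0792]
```

View pics/w5.png

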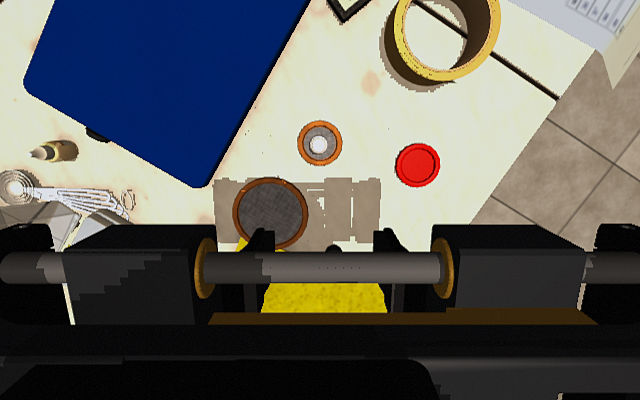

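The tiny weight stands in its tray at (319,143), its top at 31 mm. The large tray is at (270,209). Returning to the pile for the small weight.

>>> move_arm(
  increments=[
    {"xyz": [16, -34, -10], "roll": 0.01, "grip": 70},
    {"xyz": [16, -35, -10], "roll": 0, "grip": 70},
    {"xyz": [16, -35, 0], "roll": 0, "grip": 70},
    {"xyz": [16, -35, 0], "roll": 0, "grip": 70},
    {"xyz": [16, -35, 0], "roll": 0, "grip": 70},
  ],
)

```text
time_s: 11.7
position: [0.5727, -0.2603, 0.2167]
tcp_rot: [[1.0, 0.001, -0.003], [0.001, -1.0, 0.002], [-0.003, -0.002, -1.0]]
force: [0.5, 1.2, -0.8]
opening: 0.693
grasp_force: 0.0
```

>>> move_arm(
  increments=[
    {"xyz": [16, -36, 0], "roll": 0, "grip": 70},
    {"xyz": [16, -36, 0], "roll": 0, "grip": 70},
    {"xyz": [16, -36, 0], "roll": 0, "grip": 70},
    {"xyz": [0, -38, 0], "roll": 0, "grip": 70},
    {"xyz": [0, -38, 0], "roll": 0, "grip": 70},
  ],
)

```text
time_s: 12.12
position: [0.6205, -0.0761, 0.2162]
tcp_rot: [[1.0, 0.002, -0.004], [0.002, -1.0, 0.001], [-0.004, -0.001, -1.0]]
force: [0.8, 0.3, 0.1]
opening: 0.703
grasp_force: 0.0
```

>>> move_arm(
  increments=[
    {"xyz": [0, -38, 0], "roll": 0, "grip": 70},
    {"xyz": [0, -38, 0], "roll": 0, "grip": 70},
    {"xyz": [0, -30, 0], "roll": 0, "grip": 70},
    {"xyz": [0, 0, 0], "roll": 0, "grip": 70},
    {"xyz": [0, 0, 0], "roll": 0, "grip": 70},
  ],
)

```text
time_s: 12.53
position: [0.6194, 0.0297, 0.2167]
tcp_rot: [[1.0, 0.005, -0.004], [0.005, -1.0, 0.0], [-0.004, -0.0, -1.0]]
force: [0.3, -0.3, 0.1]
opening: 0.703
grasp_force: 0.0
```

```bash
python3 look.py w6 weight_small_mid weight_medium_mid weight_large_mid tray_medium
```

```text
12.53 TCP [0.6194 0.0297 0.2167] rot [ 1.     0.005  0.005 -1.    -0.004 -0.   ] open 0.703 F [ 0.3 -0.3  0.1] 0.0
weight_small_mid 0.84 px 325 182 ztop 0.0704 circ 0.6222 0.0293 0.0145 box [0.6224 0.029 ] [0.0249 0.0254]
weight_medium_mid 0.82 px 322 176 ztop 0.0571 circ 0.6273 0.03 0.0134 box [0.6295 0.0299] [0.0074 0.0261]
weight_large_mid 0.79 px 319 171 ztop 0.0265 circ 0.6197 0.0317 0.0279 box [0.6201 0.0319] [0.0512 0.0524]
tray_medium 0.64 px 448 104 ztop 0.0091 circ 0.6957 -0.1023 0.0349 box [ 0.6962 -0.1018] [0.0642 0.0645]
```

>>> move_arm(
  increments=[
    {"xyz": [2, 0, 25], "roll": 0.004, "grip": 70},
    {"xyz": [0, 0, 38], "roll": 0, "grip": 70},
    {"xyz": [0, 0, 38], "roll": 0, "grip": 70},
    {"xyz": [0, 0, 25], "roll": 0, "grip": 70},
    {"xyz": [0, 0, 12], "roll": 0, "grip": 70},
  ],
)

```text
time_s: 13.2
position: [0.6198, 0.0262, 0.0768]
tcp_rot: [[1.0, -0.005, -0.007], [-0.005, -1.0, 0.001], [-0.007, -0.001, -1.0]]
force: [-0.9, 1.1, -0.1]
opening: 0.704
grasp_force: 0.0
```

>>> move_arm(
  increments=[
    {"xyz": [0, 0, 0], "roll": 0, "grip": 70},
    {"xyz": [0, 0, 0], "roll": 0, "grip": 70},
    {"xyz": [0, 0, 0], "roll": 0, "grip": 70},
  ],
)

```text
time_s: 13.45
position: [0.6242, 0.0266, 0.0826]
tcp_rot: [[1.0, -0.004, 0.004], [-0.004, -1.0, -0.001], [0.004, 0.0, -1.0]]
force: [-0.4, -1.2, -0.7]
opening: 0.699
grasp_force: 0.0
```

>>> move_arm(
  increments=[
    {"xyz": [-0.5, -2.5, 12], "roll": 0, "grip": 70},
    {"xyz": [0, 0, 12], "roll": 0, "grip": 70},
    {"xyz": [0, 0, 4], "roll": 0, "grip": 70},
    {"xyz": [0, 0, 0], "roll": 0, "grip": 70},
    {"xyz": [0, 0, 0], "roll": 0, "grip": 70},
  ],
)

```text
time_s: 13.87
position: [0.6216, 0.03, 0.0523]
tcp_rot: [[1.0, -0.003, -0.001], [-0.003, -1.0, 0.0], [-0.001, -0.0, -1.0]]
force: [-0.0, -0.4, -1.3]
opening: 0.698
grasp_force: 0.0
```

>>> move_arm(
  increments=[
    {"xyz": [0, 0, 0], "roll": 0, "grip": 70},
    {"xyz": [0, 0, 0], "roll": 0, "grip": 70},
  ],
)

```text
time_s: 14.03
position: [0.6223, 0.0298, 0.0531]
tcp_rot: [[1.0, -0.003, 0.001], [-0.003, -1.0, -0.0], [0.001, 0.0, -1.0]]
force: [-0.0, 0.8, 0.3]
opening: 0.697
grasp_force: 0.0
```

>>> move_arm(
  increments=[
    {"xyz": [0, 0, 1], "roll": 0, "grip": 15},
    {"xyz": [0, 0, 0], "roll": 0, "grip": 15},
    {"xyz": [0, 0, 0], "roll": 0, "grip": 15},
    {"xyz": [0, 0, 0], "roll": 0, "grip": 15},
    {"xyz": [0, 0, 0], "roll": 0, "grip": 15},
  ],
)

```text
time_s: 14.45
position: [0.622, 0.0298, 0.0519]
tcp_rot: [[1.0, -0.003, 0.0], [-0.003, -1.0, 0.0], [0.0, -0.0, -1.0]]
force: [-1.0, 0.4, 0.4]
opening: 0.407
grasp_force: 0.0
```

>>> move_arm(
  increments=[
    {"xyz": [0, 0, 0], "roll": 0, "grip": 15},
    {"xyz": [0, 0, 0], "roll": 0, "grip": 15},
  ],
)

```text
time_s: 14.62
position: [0.622, 0.0297, 0.0518]
tcp_rot: [[1.0, -0.003, 0.0], [-0.003, -1.0, -0.0], [0.0, 0.0, -1.0]]
force: [0.7, 1.0, 0.5]
opening: 0.323
grasp_force: 30.0
```

>>> move_arm(
  increments=[
    {"xyz": [0, 0, -8], "roll": 0, "grip": 15},
    {"xyz": [0, 0, -35], "roll": 0, "grip": 15},
    {"xyz": [0, 0, -40], "roll": 0, "grip": 15},
    {"xyz": [0, 0, -40], "roll": 0, "grip": 15},
    {"xyz": [0, 0, -40], "roll": 0, "grip": 15},
  ],
)

```text
time_s: 15.03
position: [0.6213, 0.03, 0.2166]
tcp_rot: [[1.0, -0.003, -0.001], [-0.003, -1.0, 0.0], [-0.001, -0.0, -1.0]]
force: [0.5, 0.1, -1.5]
opening: 0.324
grasp_force: 30.0
```

>>> move_arm(
  increments=[
    {"xyz": [0, 0, -40], "roll": 0, "grip": 15},
    {"xyz": [0, 0, -40], "roll": 0, "grip": 15},
    {"xyz": [0, 0, -20], "roll": 0, "grip": 15},
    {"xyz": [-28, 0, 0], "roll": 0, "grip": 15},
    {"xyz": [-40, 0, 0], "roll": 0, "grip": 15},
  ],
)

```text
time_s: 15.45
position: [0.5569, 0.0294, 0.3173]
tcp_rot: [[1.0, -0.003, 0.008], [-0.003, -1.0, -0.001], [0.008, 0.001, -1.0]]
force: [-0.7, 0.2, 0.0]
opening: 0.322
grasp_force: 30.0
```

>>> move_arm(
  increments=[
    {"xyz": [-40, 0, 0], "roll": 0, "grip": 15},
    {"xyz": [-38, 0, 0], "roll": 0, "grip": 15},
    {"xyz": [0, -35, 0], "roll": 0, "grip": 15},
    {"xyz": [0, -40, 0], "roll": 0, "grip": 15},
    {"xyz": [0, -35, 0], "roll": 0, "grip": 15},
  ],
)

```text
time_s: 15.87
position: [0.475, 0.1411, 0.3156]
tcp_rot: [[1.0, -0.006, 0.001], [-0.006, -1.0, 0.001], [0.001, -0.001, -1.0]]
force: [1.0, -0.3, -1.3]
opening: 0.323
grasp_force: 30.0
```

>>> move_arm(
  increments=[
    {"xyz": [0, 0, 0], "roll": -0.115, "grip": 15},
    {"xyz": [0, 0, 0], "roll": -0.115, "grip": 15},
    {"xyz": [0, 0, 0], "roll": -0.115, "grip": 15},
    {"xyz": [0, 0, 0], "roll": -0.115, "grip": 15},
    {"xyz": [0, 0, 0], "roll": -0.115, "grip": 15},
  ],
)

```text
time_s: 16.28
position: [0.4757, 0.1405, 0.3151]
tcp_rot: [[0.838, 0.546, -0.0], [0.546, -0.838, 0.0], [-0.0, -0.0, -1.0]]
force: [0.0, -0.3, -1.0]
opening: 0.324
grasp_force: 30.0
```

>>> move_arm(
  increments=[
    {"xyz": [0, 0, 0], "roll": -0.115, "grip": 15},
    {"xyz": [0, 0, 0], "roll": -0.115, "grip": 15},
    {"xyz": [0, 0, 0], "roll": -0.115, "grip": 15},
    {"xyz": [0, 0, 0], "roll": -0.115, "grip": 15},
    {"xyz": [0, 0, 0], "roll": 0, "grip": 15},
  ],
)

```text
time_s: 16.7
position: [0.4758, 0.1403, 0.3151]
tcp_rot: [[0.512, 0.859, -0.0], [0.859, -0.512, 0.0], [-0.0, -0.0, -1.0]]
force: [-0.4, -0.8, -1.4]
opening: 0.324
grasp_force: 30.0
```

```bash
python3 look.py w7 weight_small_mid tray_small; python3 - <<'E'
from h import *
s=bot.read_state(); im,d=bot.capture('side'); cv2.imwrite('pics/side7.png',im[100:400,100:500,::-1].repeat(2,0).repeat(2,1))
E
```

```text
16.7 TCP [0.4758 0.1403 0.3151] rot [ 0.512  0.859  0.859 -0.512 -0.    -0.   ] open 0.324 F [-0.4 -0.8 -1.4] 29.997526109218597
weight_small_mid 0.64 px 323 242 ztop 0.3336 circ 0.4758 0.1415 0.0148 box [0.4778 0.1421] [0.0232 0.0263]
tray_small 0.65 px 324 165 ztop 0.0091 circ 0.476 0.1382 0.0293 box [0.4758 0.1382] [0.0534 0.0528]
tray_small 0.59 px 323 242 ztop 0.3334 circ 0.4758 0.1415 0.0148 box [0.478  0.1422] [0.0225 0.0263]
```

View pics/w7.png

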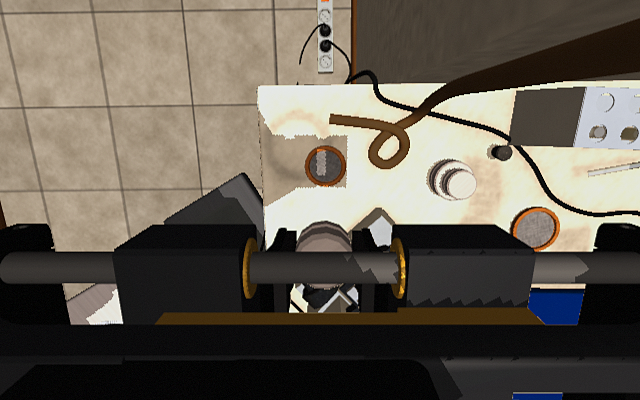

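The wrist view shows the small tray at (325,165) directly below, the held weight at (323,242), and the hose loop clear at (388,145).

>>> move_arm(
  increments=[
    {"xyz": [-1.8, 1, 20], "roll": 0, "grip": 15},
    {"xyz": [0, 0, 38], "roll": 0, "grip": 15},
    {"xyz": [0, 0, 38], "roll": 0, "grip": 15},
    {"xyz": [0, 0, 38], "roll": 0, "grip": 15},
    {"xyz": [0, 0, 38], "roll": 0, "grip": 15},
  ],
)

```text
time_s: 17.32
position: [0.4766, 0.1382, 0.1418]
tcp_rot: [[0.515, 0.857, 0.002], [0.857, -0.515, 0.0], [0.001, 0.002, -1.0]]
force: [0.3, -0.2, -1.0]
opening: 0.323
grasp_force: 30.0
```

>>> move_arm(
  increments=[
    {"xyz": [0, 0, 38], "roll": 0, "grip": 15},
    {"xyz": [0, 0, 30], "roll": 0, "grip": 15},
    {"xyz": [0, 0, 15], "roll": 0, "grip": 15},
    {"xyz": [0, 0, 0], "roll": 0, "grip": 15},
    {"xyz": [0, 0, 0], "roll": 0, "grip": 15},
  ],
)

```text
time_s: 17.73
position: [0.4761, 0.1382, 0.0593]
tcp_rot: [[0.514, 0.858, -0.002], [0.858, -0.514, -0.0], [-0.001, -0.001, -1.0]]
force: [-0.6, 0.1, 0.1]
opening: 0.323
grasp_force: 30.0
```

>>> move_arm(
  increments=[
    {"xyz": [0, 0, 0], "roll": 0, "grip": 15},
    {"xyz": [0, 0, 0], "roll": 0, "grip": 15},
  ],
)

```text
time_s: 17.9
position: [0.4777, 0.1383, 0.0613]
tcp_rot: [[0.514, 0.858, 0.004], [0.858, -0.514, 0.0], [0.002, 0.003, -1.0]]
force: [0.4, 0.2, -1.0]
opening: 0.323
grasp_force: 30.0
```

>>> move_arm(
  increments=[
    {"xyz": [-0.5, -1, 20], "roll": 0, "grip": 15},
    {"xyz": [0, 0, 16], "roll": 0, "grip": 15},
    {"xyz": [0, 0, 9], "roll": 0, "grip": 15},
    {"xyz": [0, 0, 5], "roll": 0, "grip": 15},
    {"xyz": [0, 0, 0], "roll": 0, "grip": 15},
  ],
)

```text
time_s: 18.32
position: [0.4755, 0.1383, 0.0098]
tcp_rot: [[0.513, 0.858, 0.0], [0.858, -0.513, 0.0], [0.0, 0.0, -1.0]]
force: [-0.6, -0.5, -1.5]
opening: 0.323
grasp_force: 30.0
```

>>> move_arm(
  increments=[
    {"xyz": [0, 0, 0], "roll": 0, "grip": 15},
    {"xyz": [0, 0, 0], "roll": 0, "grip": 15},
  ],
)

```text
time_s: 18.48
position: [0.4758, 0.1384, 0.0106]
tcp_rot: [[0.513, 0.858, 0.002], [0.858, -0.513, 0.0], [0.001, 0.001, -1.0]]
force: [0.2, 0.3, -2.0]
opening: 0.325
grasp_force: 30.0
```

Release, lift straight up, then turn back to world alignment.

>>> move_arm(
  increments=[
    {"xyz": [0, 0, 0.5], "roll": 0, "grip": 15},
    {"xyz": [0, 0, 0], "roll": 0, "grip": 48},
    {"xyz": [0, 0, 0], "roll": 0, "grip": 48},
    {"xyz": [0, 0, 0], "roll": 0, "grip": 48},
    {"xyz": [0, 0, -10], "roll": 0, "grip": 48},
  ],
)

```text
time_s: 18.9
position: [0.4742, 0.1382, 0.0186]
tcp_rot: [[0.513, 0.858, -0.003], [0.858, -0.513, -0.0], [-0.002, -0.002, -1.0]]
force: [1.2, -0.6, -0.3]
opening: 0.465
grasp_force: 0.0
```

>>> move_arm(
  increments=[
    {"xyz": [0, 0, -25], "roll": 0, "grip": 48},
    {"xyz": [0, 0, -40], "roll": 0, "grip": 48},
    {"xyz": [0, 0, -40], "roll": 0, "grip": 70},
    {"xyz": [0, 0, -40], "roll": 0, "grip": 70},
    {"xyz": [0, 0, -40], "roll": 0, "grip": 70},
  ],
)

```text
time_s: 19.32
position: [0.4743, 0.1382, 0.2069]
tcp_rot: [[0.513, 0.858, 0.0], [0.858, -0.513, 0.0], [0.0, 0.0, -1.0]]
force: [1.0, -0.0, -0.5]
opening: 0.626
grasp_force: 0.0
```

>>> move_arm(
  increments=[
    {"xyz": [0, 0, -40], "roll": 0, "grip": 70},
    {"xyz": [0, 0, -40], "roll": 0, "grip": 70},
    {"xyz": [0, 0, -20], "roll": 0, "grip": 70},
    {"xyz": [0, 0, 0], "roll": 0, "grip": 70},
    {"xyz": [0, 0, 0], "roll": 0, "grip": 70},
  ],
)

```text
time_s: 19.73
position: [0.4752, 0.1383, 0.3061]
tcp_rot: [[0.513, 0.858, 0.004], [0.858, -0.513, 0.0], [0.002, 0.003, -1.0]]
force: [-0.3, -0.4, -0.2]
opening: 0.7
grasp_force: 0.0
```

```bash
python3 look.py w8 weight_small_mid tray_small
```

```text
19.73 TCP [0.4752 0.1383 0.3061] rot [ 0.513  0.858  0.858 -0.513  0.002  0.003] open 0.7 F [-0.3 -0.4 -0.2] 0.0
weight_small_mid 0.55 px 322 166 ztop 0.0277 circ 0.4753 0.1401 0.0143 box [0.4756 0.1398] [0.0253 0.0248]
tray_small 0.69 px 324 165 ztop 0.0093 circ 0.4759 0.1382 0.0294 box [0.4763 0.1385] [0.0541 0.0543]
```

>>> move_arm(
  increments=[
    {"xyz": [0, 0, 0], "roll": 0.115, "grip": 80},
    {"xyz": [0, 0, 0], "roll": 0.115, "grip": 80},
    {"xyz": [0, 0, 0], "roll": 0.115, "grip": 80},
    {"xyz": [0, 0, 0], "roll": 0.115, "grip": 80},
    {"xyz": [0, 0, 0], "roll": 0.115, "grip": 80},
  ],
)

```text
time_s: 20.3
position: [0.474, 0.1382, 0.3022]
tcp_rot: [[0.9, 0.436, -0.005], [0.436, -0.9, -0.0], [-0.004, -0.002, -1.0]]
force: [-0.2, 0.3, 0.0]
opening: 0.798
grasp_force: 0.0
```

>>> move_arm(
  increments=[
    {"xyz": [0, 0, 0], "roll": 0.115, "grip": 80},
    {"xyz": [0, 0, 0], "roll": 0.115, "grip": 80},
    {"xyz": [0, 0, 0], "roll": 0.115, "grip": 80},
    {"xyz": [0, 0, 0], "roll": 0.11, "grip": 80},
    {"xyz": [0, 0, 0], "roll": 0, "grip": 80},
  ],
)

```text
time_s: 20.72
position: [0.4741, 0.1382, 0.3023]
tcp_rot: [[1.0, -0.0, -0.005], [-0.0, -1.0, -0.0], [-0.005, 0.0, -1.0]]
force: [-0.7, -0.1, -0.3]
opening: 0.803
grasp_force: 0.0
```

The small weight is placed, with its top at 27 mm and about 2 mm off the tray's centre. Back to the pile.

>>> move_arm(
  increments=[
    {"xyz": [0, 34, -6], "roll": 0, "grip": 80},
    {"xyz": [0, 38, -4], "roll": 0, "grip": 80},
    {"xyz": [0, 36, 0], "roll": 0, "grip": 80},
    {"xyz": [35, 0, 0], "roll": 0, "grip": 80},
    {"xyz": [38, 0, 0], "roll": 0, "grip": 80},
  ],
)

```text
time_s: 21.13
position: [0.5465, 0.0282, 0.313]
tcp_rot: [[1.0, 0.0, -0.005], [0.0, -1.0, 0.0], [-0.005, -0.0, -1.0]]
force: [0.9, -1.0, -0.5]
opening: 0.8
grasp_force: 0.0
```

>>> move_arm(
  increments=[
    {"xyz": [38, 0, 0], "roll": 0, "grip": 80},
    {"xyz": [35, 0, 0], "roll": 0, "grip": 80},
    {"xyz": [0, 0, 35], "roll": 0, "grip": 80},
    {"xyz": [0, 0, 35], "roll": 0, "grip": 80},
    {"xyz": [0, 0, 0], "roll": 0, "grip": 80},
  ],
)

```text
time_s: 21.55
position: [0.616, 0.031, 0.2353]
tcp_rot: [[1.0, 0.004, -0.018], [0.004, -1.0, 0.002], [-0.018, -0.002, -1.0]]
force: [-2.4, 1.0, -2.2]
opening: 0.798
grasp_force: 0.0
```

>>> move_arm(
  increments=[
    {"xyz": [0, 0, 0], "roll": 0, "grip": 80},
    {"xyz": [0, 0, 0], "roll": 0, "grip": 80},
  ],
)

```text
time_s: 21.72
position: [0.6217, 0.0305, 0.2449]
tcp_rot: [[1.0, 0.003, 0.0], [0.003, -1.0, 0.0], [0.0, -0.0, -1.0]]
force: [-0.1, 0.6, 0.4]
opening: 0.8
grasp_force: 0.0
```

```bash
python3 look.py w9 weight_medium_mid weight_large_mid tray_medium; python3 - <<'E'
from h import *
s=bot.read_state(); im,d=bot.capture('wrist'); P=cloud('wrist',d,np.ones(d.shape,bool),s)
k=(P[:,2]>.008)&(P[:,2]<.06)&(P[:,0]>.59)&(P[:,0]<.66)&(P[:,1]>.062)&(P[:,1]<.12)
Q=P[k]; g,n=np.unique(np.round(Q[:,:2]/.01).astype(int),axis=0,return_counts=True)
print([tuple(map(int,a)) for a,m in zip(g,n) if m>2])
k=(P[:,2]>.008)&(P[:,2]<.06)&(P[:,0]>.59)&(P[:,0]<.66)&(P[:,1]>-.06)&(P[:,1]<.0); print(k.sum())
E
```

```text
21.72 TCP [0.6217 0.0305 0.2449] rot [ 1.     0.003  0.003 -1.     0.    -0.   ] open 0.8 F [-0.1  0.6  0.4] 0.0
weight_medium_mid 0.93 px 324 177 ztop 0.0485 circ 0.6207 0.0301 0.0199 box [0.6208 0.03  ] [0.0351 0.0348]
weight_large_mid 0.61 px 320 168 ztop 0.0266 circ 0.6195 0.0315 0.0279 box [0.6207 0.0316] [0.0514 0.0497]
tray_medium 0.73 px 439 108 ztop 0.0091 circ 0.6959 -0.1025 0.0351 box [ 0.6962 -0.1019] [0.0642 0.0647]
[(59, 10), (59, 11), (59, 12), (64, 12)]
0
```

>>> move_arm(
  increments=[
    {"xyz": [-1, 0.5, 25], "roll": 0.003, "grip": 80},
    {"xyz": [0, 0, 38], "roll": 0, "grip": 80},
    {"xyz": [0, 0, 38], "roll": 0, "grip": 80},
    {"xyz": [0, 0, 38], "roll": 0, "grip": 80},
    {"xyz": [0, 0, 28], "roll": 0, "grip": 80},
  ],
)

```text
time_s: 22.38
position: [0.6196, 0.0301, 0.0757]
tcp_rot: [[1.0, -0.001, -0.001], [-0.001, -1.0, 0.0], [-0.001, -0.0, -1.0]]
force: [0.0, -0.6, 0.1]
opening: 0.8
grasp_force: 0.0
```

>>> move_arm(
  increments=[
    {"xyz": [0, 0, 15], "roll": 0, "grip": 80},
    {"xyz": [0, 0, 0], "roll": 0, "grip": 80},
    {"xyz": [0, 0, 0], "roll": 0, "grip": 80},
    {"xyz": [0, 0, 0], "roll": 0, "grip": 80},
  ],
)

```text
time_s: 22.72
position: [0.622, 0.0299, 0.0642]
tcp_rot: [[1.0, -0.001, 0.004], [-0.001, -1.0, -0.0], [0.004, 0.0, -1.0]]
force: [-0.1, -0.5, 0.2]
opening: 0.799
grasp_force: 0.0
```

>>> move_arm(
  increments=[
    {"xyz": [0, 0, 14], "roll": 0, "grip": 80},
    {"xyz": [0, 0, 12], "roll": 0, "grip": 80},
    {"xyz": [0, 0, 6], "roll": 0, "grip": 80},
    {"xyz": [0, 0, 0], "roll": 0, "grip": 80},
    {"xyz": [0, 0, 0], "roll": 0, "grip": 80},
  ],
)

```text
time_s: 23.13
position: [0.6204, 0.03, 0.0305]
tcp_rot: [[1.0, -0.001, -0.0], [-0.001, -1.0, 0.0], [-0.0, -0.0, -1.0]]
force: [-0.5, 0.6, -0.3]
opening: 0.801
grasp_force: 0.0
```

>>> move_arm(
  increments=[
    {"xyz": [0, 0, 0], "roll": 0, "grip": 80},
    {"xyz": [0, 0, 0], "roll": 0, "grip": 80},
  ],
)

```text
time_s: 23.3
position: [0.6208, 0.03, 0.0309]
tcp_rot: [[1.0, -0.001, 0.001], [-0.001, -1.0, -0.0], [0.001, 0.0, -1.0]]
force: [0.2, 0.7, 0.7]
opening: 0.799
grasp_force: 0.0
```

>>> move_arm(
  increments=[
    {"xyz": [0, 0, 0.5], "roll": 0, "grip": 25},
    {"xyz": [0, 0, 0], "roll": 0, "grip": 25},
    {"xyz": [0, 0, 0], "roll": 0, "grip": 25},
    {"xyz": [0, 0, 0], "roll": 0, "grip": 25},
    {"xyz": [0, 0, 0], "roll": 0, "grip": 25},
  ],
)

```text
time_s: 23.72
position: [0.6203, 0.03, 0.0299]
tcp_rot: [[1.0, -0.001, 0.0], [-0.001, -1.0, -0.0], [0.0, 0.0, -1.0]]
force: [-0.5, 0.4, 0.2]
opening: 0.505
grasp_force: 0.0
```

>>> move_arm(
  increments=[
    {"xyz": [0, 0, 0], "roll": 0, "grip": 25},
    {"xyz": [0, 0, 0], "roll": 0, "grip": 25},
  ],
)

```text
time_s: 23.88
position: [0.6204, 0.0299, 0.0298]
tcp_rot: [[1.0, -0.001, 0.0], [-0.001, -1.0, -0.0], [0.0, 0.0, -1.0]]
force: [-0.1, 0.1, -0.0]
opening: 0.45
grasp_force: 30.0
```

>>> move_arm(
  increments=[
    {"xyz": [0, 0, -8], "roll": 0, "grip": 25},
    {"xyz": [0, 0, -30], "roll": 0, "grip": 25},
    {"xyz": [0, 0, -40], "roll": 0, "grip": 25},
    {"xyz": [0, 0, -40], "roll": 0, "grip": 25},
    {"xyz": [0, 0, -32], "roll": 0, "grip": 25},
  ],
)

```text
time_s: 24.3
position: [0.6205, 0.0301, 0.1826]
tcp_rot: [[1.0, -0.001, 0.001], [-0.001, -1.0, 0.0], [0.001, -0.0, -1.0]]
force: [0.2, -0.7, -2.1]
opening: 0.448
grasp_force: 30.0
```

>>> move_arm(
  increments=[
    {"xyz": [19, 33, 0], "roll": 0, "grip": 25},
    {"xyz": [19, 33, 0], "roll": 0, "grip": 25},
    {"xyz": [19, 33, 0], "roll": 0, "grip": 25},
    {"xyz": [18, 33, 0], "roll": 0, "grip": 25},
    {"xyz": [0, 0, 0], "roll": -0.112, "grip": 25},
  ],
)

```text
time_s: 24.72
position: [0.6988, -0.1101, 0.1803]
tcp_rot: [[0.994, 0.107, 0.006], [0.107, -0.994, -0.006], [0.005, 0.006, -1.0]]
force: [0.2, -0.1, -2.2]
opening: 0.451
grasp_force: 30.0
```

>>> move_arm(
  increments=[
    {"xyz": [0, 0, 0], "roll": -0.112, "grip": 25},
    {"xyz": [0, 0, 0], "roll": -0.112, "grip": 25},
    {"xyz": [0, 0, 0], "roll": -0.112, "grip": 25},
    {"xyz": [0, 0, 0], "roll": -0.112, "grip": 25},
    {"xyz": [0, 0, 0], "roll": -0.112, "grip": 25},
  ],
)

```text
time_s: 25.13
position: [0.6945, -0.1018, 0.1795]
tcp_rot: [[0.78, 0.626, -0.001], [0.626, -0.78, 0.001], [-0.001, -0.001, -1.0]]
force: [0.5, -0.1, -2.0]
opening: 0.45
grasp_force: 30.0
```

>>> move_arm(
  increments=[
    {"xyz": [0, 0, 0], "roll": -0.112, "grip": 25},
    {"xyz": [0, 0, 0], "roll": 0, "grip": 25},
    {"xyz": [0, 0, 0], "roll": 0, "grip": 25},
  ],
)

```text
time_s: 25.38
position: [0.6947, -0.1018, 0.1796]
tcp_rot: [[0.711, 0.703, -0.001], [0.703, -0.711, 0.0], [-0.0, -0.001, -1.0]]
force: [-0.5, 0.3, -1.7]
opening: 0.451
grasp_force: 30.0
```

```bash
python3 look.py w10 weight_medium_mid tray_medium
```

```text
25.38 TCP [ 0.6947 -0.1018  0.1796] rot [ 0.711  0.703  0.703 -0.711 -0.    -0.001] open 0.451 F [-0.5  0.3 -1.7] 29.99933034181595
weight_medium_mid 0.92 px 323 245 ztop 0.198 circ 0.6947 -0.1007 0.0202 box [ 0.6956 -0.0999] [0.0359 0.036 ]
tray_medium 0.79 px 325 181 ztop 0.0088 circ 0.6955 -0.1023 0.0349 box [ 0.6961 -0.102 ] [0.0642 0.0644]
```

View pics/w10.png

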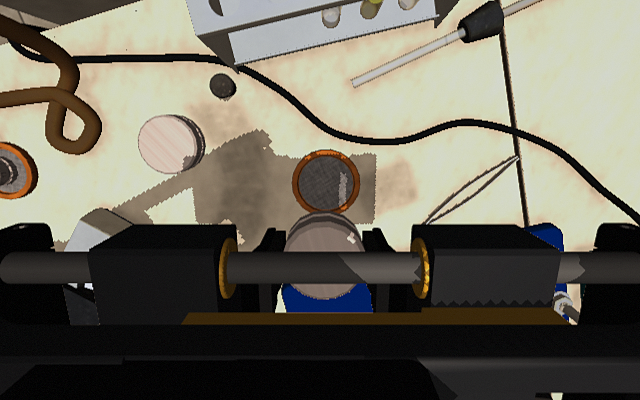

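The wrist view shows the medium tray at (325,182) and the held weight at (325,245). The rack at (300,40) is well clear of the gripper, and the large weight is at (170,144).

>>> move_arm(
  increments=[
    {"xyz": [0.4, 1, 20], "roll": 0, "grip": 25},
    {"xyz": [0, 0, 38], "roll": 0, "grip": 25},
    {"xyz": [0, 0, 38], "roll": 0, "grip": 25},
    {"xyz": [0, 0, 24], "roll": 0, "grip": 25},
    {"xyz": [0, 0, 10], "roll": 0, "grip": 25},
  ],
)

```text
time_s: 25.95
position: [0.6928, -0.1015, 0.045]
tcp_rot: [[0.71, 0.704, -0.008], [0.704, -0.71, 0.003], [-0.004, -0.008, -1.0]]
force: [-0.7, -0.1, -2.7]
opening: 0.449
grasp_force: 30.0
```

>>> move_arm(
  increments=[
    {"xyz": [0, 0, 0], "roll": 0, "grip": 25},
    {"xyz": [0, 0, 0], "roll": 0, "grip": 25},
    {"xyz": [0, 0, 0], "roll": 0, "grip": 25},
  ],
)

```text
time_s: 26.2
position: [0.6982, -0.103, 0.0522]
tcp_rot: [[0.709, 0.705, 0.005], [0.705, -0.709, -0.001], [0.002, 0.004, -1.0]]
force: [0.3, -0.2, -1.3]
opening: 0.448
grasp_force: 30.0
```

>>> move_arm(
  increments=[
    {"xyz": [0, 0, 15], "roll": 0, "grip": 25},
    {"xyz": [0, 0, 13], "roll": 0, "grip": 25},
    {"xyz": [0, 0, 7], "roll": 0, "grip": 25},
    {"xyz": [0, 0, 4], "roll": 0, "grip": 25},
    {"xyz": [0, 0, 0], "roll": 0, "grip": 25},
  ],
)

```text
time_s: 26.62
position: [0.6953, -0.1022, 0.0097]
tcp_rot: [[0.709, 0.705, -0.002], [0.705, -0.709, 0.001], [-0.001, -0.002, -1.0]]
force: [-0.9, -1.5, -1.6]
opening: 0.448
grasp_force: 30.0
```

>>> move_arm(
  increments=[
    {"xyz": [0, 0, 0], "roll": 0, "grip": 25},
    {"xyz": [0, 0, 0], "roll": 0, "grip": 25},
  ],
)

```text
time_s: 26.78
position: [0.6964, -0.1025, 0.0107]
tcp_rot: [[0.709, 0.705, 0.0], [0.705, -0.709, -0.0], [0.0, 0.0, -1.0]]
force: [0.2, -0.0, -1.6]
opening: 0.449
grasp_force: 30.0
```

>>> move_arm(
  increments=[
    {"xyz": [0, 0, 0.7], "roll": 0, "grip": 25},
    {"xyz": [0, 0, 0], "roll": 0, "grip": 60},
    {"xyz": [0, 0, 0], "roll": 0, "grip": 60},
    {"xyz": [0, 0, 0], "roll": 0, "grip": 60},
    {"xyz": [0, 0, -10], "roll": 0, "grip": 60},
  ],
)

```text
time_s: 27.2
position: [0.6949, -0.1021, 0.0188]
tcp_rot: [[0.709, 0.705, -0.003], [0.705, -0.709, 0.001], [-0.002, -0.003, -1.0]]
force: [0.7, 0.8, 0.4]
opening: 0.587
grasp_force: 0.0
```

>>> move_arm(
  increments=[
    {"xyz": [0, 0, -30], "roll": 0, "grip": 60},
    {"xyz": [0, 0, -40], "roll": 0, "grip": 60},
    {"xyz": [0, 0, -40], "roll": 0, "grip": 90},
    {"xyz": [0, 0, -40], "roll": 0, "grip": 100},
    {"xyz": [0, 0, -20], "roll": 0, "grip": 100},
  ],
)

```text
time_s: 27.62
position: [0.6989, -0.1032, 0.1976]
tcp_rot: [[0.709, 0.705, 0.01], [0.705, -0.709, -0.003], [0.005, 0.009, -1.0]]
force: [0.7, -0.7, 0.6]
opening: 0.75
grasp_force: 0.0
```

>>> move_arm(
  increments=[
    {"xyz": [0, 0, 0], "roll": 0.112, "grip": 100},
    {"xyz": [0, 0, 0], "roll": 0.112, "grip": 100},
    {"xyz": [0, 0, 0], "roll": 0.112, "grip": 100},
    {"xyz": [0, 0, 0], "roll": 0.112, "grip": 100},
    {"xyz": [0, 0, 0], "roll": 0.112, "grip": 100},
  ],
)

```text
time_s: 28.03
position: [0.6962, -0.1025, 0.1915]
tcp_rot: [[0.976, 0.216, 0.001], [0.216, -0.976, -0.0], [0.001, 0.001, -1.0]]
force: [0.1, 0.6, 0.1]
opening: 0.991
grasp_force: 0.0
```

>>> move_arm(
  increments=[
    {"xyz": [0, 0, 0], "roll": 0.112, "grip": 100},
    {"xyz": [0, 0, 0], "roll": 0.112, "grip": 100},
    {"xyz": [-19, -33, 0], "roll": 0, "grip": 100},
    {"xyz": [-19, -33, 0], "roll": 0, "grip": 100},
    {"xyz": [-19, -33, 0], "roll": 0, "grip": 100},
  ],
)

```text
time_s: 28.45
position: [0.6387, -0.003, 0.191]
tcp_rot: [[1.0, -0.003, 0.001], [-0.003, -1.0, 0.0], [0.001, -0.0, -1.0]]
force: [0.7, 0.6, 1.0]
opening: 0.999
grasp_force: 0.0
```

>>> move_arm(
  increments=[
    {"xyz": [-19, -33, 0], "roll": 0, "grip": 100},
    {"xyz": [0, 0, 0], "roll": 0, "grip": 100},
    {"xyz": [0, 0, 0], "roll": 0, "grip": 100},
    {"xyz": [0, 0, 0], "roll": 0, "grip": 100},
    {"xyz": [0, 0, 0], "roll": 0, "grip": 100},
  ],
)

```text
time_s: 28.87
position: [0.6215, 0.0287, 0.1909]
tcp_rot: [[1.0, -0.002, 0.002], [-0.002, -1.0, -0.001], [0.002, 0.001, -1.0]]
force: [-0.5, 0.4, 0.1]
opening: 1.0
grasp_force: 0.0
```

```bash
python3 look.py w11 weight_medium_mid weight_large_mid tray_medium
```

```text
28.87 TCP [0.6215 0.0287 0.1909] rot [ 1.    -0.002 -0.002 -1.     0.002  0.001] open 1.0 F [-0.5  0.4  0.1] 0.0
weight_medium_mid 0.74 px 459 106 ztop 0.0275 circ 0.6966 -0.1014 0.0202 box [ 0.6965 -0.1009] [0.0345 0.035 ]
weight_large_mid 0.58 px 321 184 ztop 0.0265 circ 0.6197 0.0319 0.0279 box [0.6203 0.0317] [0.0492 0.049 ]
tray_medium 0.92 px 452 106 ztop 0.0092 circ 0.6956 -0.1023 0.0351 box [ 0.6959 -0.1018] [0.0659 0.0653]
```

The medium weight is in its tray, with its top at 27 mm. Now the large one.

>>> move_arm(
  increments=[
    {"xyz": [-1.8, -3, 20], "roll": 0, "grip": 100},
    {"xyz": [0, 0, 38], "roll": 0, "grip": 100},
    {"xyz": [0, 0, 38], "roll": 0, "grip": 100},
    {"xyz": [0, 0, 34], "roll": 0, "grip": 100},
    {"xyz": [0, 0, 15], "roll": 0, "grip": 100},
  ],
)

```text
time_s: 29.48
position: [0.6157, 0.0322, 0.0404]
tcp_rot: [[1.0, -0.002, -0.007], [-0.002, -1.0, 0.001], [-0.007, -0.001, -1.0]]
force: [-0.1, -0.0, -0.4]
opening: 1.002
grasp_force: 0.0
```

>>> move_arm(
  increments=[
    {"xyz": [0, 0, 0], "roll": 0, "grip": 100},
    {"xyz": [0, 0, 0], "roll": 0, "grip": 100},
    {"xyz": [0, 0, 0], "roll": 0, "grip": 100},
    {"xyz": [0, 0, 0], "roll": 0, "grip": 100},
  ],
)

```text
time_s: 29.82
position: [0.6202, 0.0322, 0.047]
tcp_rot: [[1.0, -0.002, 0.004], [-0.002, -1.0, -0.0], [0.004, 0.0, -1.0]]
force: [-0.1, -0.2, 1.6]
opening: 0.997
grasp_force: 0.0
```

```bash
python3 - <<'E'
from h import *
im,d=bot.capture('side'); cv2.imwrite('pics/side11.png',im[60:300,100:420,::-1].repeat(2,0).repeat(2,1))
E
```

```text
(no output)
```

View pics/side11.png

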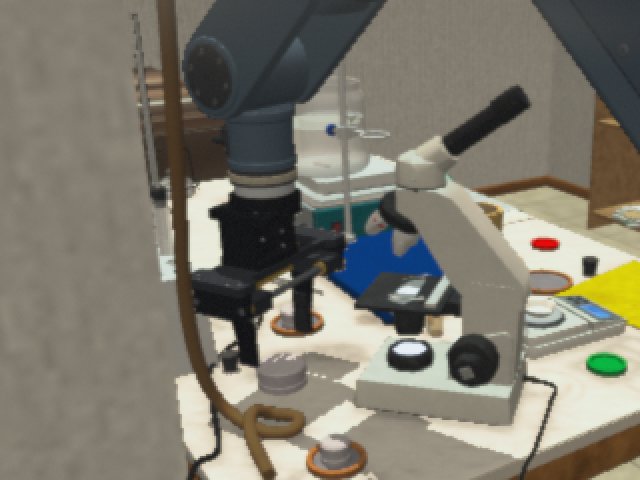

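The side view shows the fingers astride the large weight at (283,372). The forearm is well above the microscope and there is clearance to the hose.

>>> move_arm(
  increments=[
    {"xyz": [0, 0.5, 15], "roll": 0, "grip": 100},
    {"xyz": [0, 0, 14], "roll": 0, "grip": 100},
    {"xyz": [0, 0, 8], "roll": 0, "grip": 100},
    {"xyz": [0, 0, 3], "roll": 0, "grip": 100},
    {"xyz": [0, 0, 0], "roll": 0, "grip": 100},
  ],
)

```text
time_s: 30.28
position: [0.6185, 0.0322, 0.0051]
tcp_rot: [[1.0, -0.001, -0.0], [-0.001, -1.0, 0.0], [-0.0, -0.0, -1.0]]
force: [-0.3, -0.8, 0.4]
opening: 0.999
grasp_force: 0.0
```

>>> move_arm(
  increments=[
    {"xyz": [0, 0, 0], "roll": 0, "grip": 100},
    {"xyz": [0, 0, 0], "roll": 0, "grip": 40},
    {"xyz": [0, 0, 0], "roll": 0, "grip": 40},
    {"xyz": [0, 0, 0], "roll": 0, "grip": 40},
    {"xyz": [0, 0, 0], "roll": 0, "grip": 40},
  ],
)

```text
time_s: 30.7
position: [0.6188, 0.0321, 0.0055]
tcp_rot: [[1.0, -0.001, 0.001], [-0.001, -1.0, -0.0], [0.001, 0.0, -1.0]]
force: [0.4, 0.1, -0.0]
opening: 0.783
grasp_force: 0.0
```

>>> move_arm(
  increments=[
    {"xyz": [0, 0, 0], "roll": 0, "grip": 40},
    {"xyz": [0, 0, 0], "roll": 0, "grip": 40},
    {"xyz": [0, 0, 0], "roll": 0, "grip": 40},
  ],
)

```text
time_s: 30.95
position: [0.6186, 0.0319, 0.0052]
tcp_rot: [[1.0, -0.001, 0.0], [-0.001, -1.0, -0.0], [0.0, 0.0, -1.0]]
force: [0.2, -1.5, 0.2]
opening: 0.636
grasp_force: 30.0
```

>>> move_arm(
  increments=[
    {"xyz": [0, 0, -6], "roll": 0, "grip": 40},
    {"xyz": [0, 0, -20], "roll": 0, "grip": 40},
    {"xyz": [0, 0, -35], "roll": 0, "grip": 40},
    {"xyz": [0, 0, -38], "roll": 0, "grip": 40},
    {"xyz": [0, 0, -38], "roll": 0, "grip": 40},
  ],
)

```text
time_s: 31.37
position: [0.6168, 0.0325, 0.142]
tcp_rot: [[1.0, -0.001, -0.004], [-0.001, -1.0, 0.001], [-0.004, -0.001, -1.0]]
force: [1.2, -0.6, -4.1]
opening: 0.636
grasp_force: 30.0
```

>>> move_arm(
  increments=[
    {"xyz": [0, 0, -38], "roll": 0, "grip": 40},
    {"xyz": [0, 10, -25], "roll": 0, "grip": 40},
    {"xyz": [0, 25, 0], "roll": 0, "grip": 40},
    {"xyz": [0, 35, 0], "roll": 0, "grip": 40},
    {"xyz": [0, 38, 0], "roll": 0, "grip": 40},
  ],
)

```text
time_s: 31.78
position: [0.6173, -0.075, 0.2053]
tcp_rot: [[1.0, 0.002, -0.001], [0.002, -1.0, 0.001], [-0.001, -0.001, -1.0]]
force: [-0.5, 0.1, -4.2]
opening: 0.639
grasp_force: 30.0
```

>>> move_arm(
  increments=[
    {"xyz": [0, 38, 0], "roll": 0, "grip": 40},
    {"xyz": [0, 38, 0], "roll": 0, "grip": 40},
    {"xyz": [-12, 33, 0], "roll": 0, "grip": 40},
    {"xyz": [-20, 29, 0], "roll": 0, "grip": 40},
    {"xyz": [-22, 28, 0], "roll": 0, "grip": 40},
  ],
)

```text
time_s: 32.2
position: [0.563, -0.243, 0.204]
tcp_rot: [[1.0, -0.001, -0.001], [-0.001, -1.0, 0.001], [-0.001, -0.001, -1.0]]
force: [0.1, -0.3, -5.4]
opening: 0.642
grasp_force: 30.0
```

>>> move_arm(
  increments=[
    {"xyz": [-22, 28, 0], "roll": 0, "grip": 40},
    {"xyz": [-22, 28, 0], "roll": 0, "grip": 40},
    {"xyz": [-22, 28, 0], "roll": 0, "grip": 40},
    {"xyz": [-22, 28, 0], "roll": 0, "grip": 40},
    {"xyz": [-18, 20, 0], "roll": 0, "grip": 40},
  ],
)

```text
time_s: 32.62
position: [0.4556, -0.3752, 0.2043]
tcp_rot: [[1.0, -0.003, -0.002], [-0.003, -1.0, 0.001], [-0.002, -0.001, -1.0]]
force: [-0.9, -0.1, -4.5]
opening: 0.636
grasp_force: 30.0
```

>>> move_arm(
  increments=[
    {"xyz": [-6, 8, 0], "roll": 0, "grip": 40},
    {"xyz": [0, 0, 0], "roll": 0, "grip": 40},
    {"xyz": [0, 0, 0], "roll": 0, "grip": 40},
    {"xyz": [0, 0, 0], "roll": 0, "grip": 40},
  ],
)

```text
time_s: 32.95
position: [0.4524, -0.3801, 0.2047]
tcp_rot: [[1.0, -0.001, -0.0], [-0.001, -1.0, 0.002], [-0.0, -0.002, -1.0]]
force: [0.5, -0.1, -4.2]
opening: 0.634
grasp_force: 30.0
```

```bash
python3 look.py w12 weight_large_mid tray_large weight_tiny_mid
```

```text
32.95 TCP [ 0.4524 -0.3801  0.2047] rot [ 1.    -0.001 -0.001 -1.    -0.    -0.002] open 0.634 F [ 0.5 -0.1 -4.2] 29.99883860349655
weight_large_mid 0.74 px 323 248 ztop 0.2258 circ 0.4534 -0.379 0.0282 box [ 0.4547 -0.3791] [0.0496 0.0454]
tray_large 0.72 px 326 169 ztop 0.0088 circ 0.4539 -0.3816 0.0427 box [ 0.4631 -0.3815] [0.061  0.0793]
weight_tiny_mid 0.57 px 379 101 ztop 0.0312 circ 0.5326 -0.4357 0.0079 box [ 0.5327 -0.4352] [0.0138 0.0132]
weight_tiny_mid 0.35 px 379 100 ztop 0.0094 circ 0.5328 -0.4366 0.0244 box [ 0.5327 -0.4364] [0.0453 0.0448]
```

View pics/w12.png

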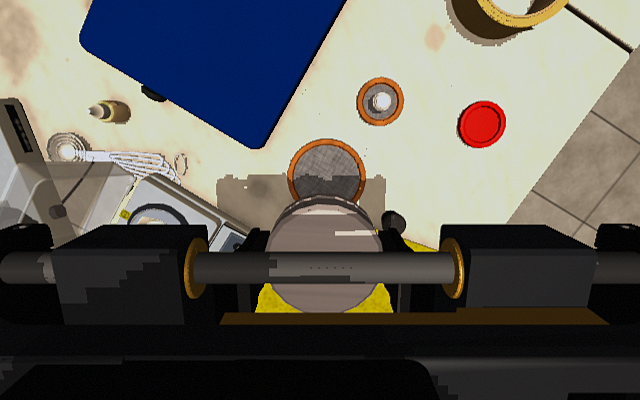

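The wrist view shows the large tray at (326,170), the held weight at (325,248), a black stopper at (393,222) and the scale's corner at (230,235). I check the clearance to those two before going down.

```bash
python3 - <<'E'
from h import *
s=bot.read_state()
for c in ['wrist','scene','side']:
    im,d=bot.capture(c); P=cloud(c,d,np.ones(d.shape,bool),s)
    k=(P[:,2]>.012)&(P[:,2]<.075)&(P[:,0]>.36)&(P[:,0]<.5)&(P[:,1]>-.52)&(P[:,1]<-.25)
    g,n=np.unique(np.round(P[k]/[.01,.01,.02]).astype(int),axis=0,return_counts=True)
    print(c,[tuple(map(int,a)) for a,m in zip(g,n) if m>2])
E
```

```text
wrist [(38, -29, 1), (38, -28, 1), (38, -28, 2), (38, -27, 1), (38, -27, 2), (38, -26, 1), (38, -26, 2), (38, -25, 1), (39, -30, 1), (39, -29, 1), (39, -29, 2), (39, -28, 1), (39, -28, 2), (39, -27, 1), (39, -27, 2), (39, -26, 1), (39, -26, 2), (40, -47, 1), (40, -46, 1), (40, -45, 1), (40, -44, 1), (40, -29, 1), (40, -28, 1), (40, -28, 2), (40, -27, 1), (40, -27, 2), (40, -26, 1), (40, -26, 2), (41, -47, 1), (41, -46, 1), (41, -45, 1), (41, -44, 1), (41, -28, 1), (41, -27, 1), (41, -26, 1), (41, -26, 2), (41, -25, 1), (41, -25, 2), (42, -46, 1), (42, -45, 1), (42, -26, 1), (42, -25, 1), (42, -25, 2), (49, -32, 1), (49, -31, 1), (49, -30, 1), (49, -29, 1), (50, -32, 1), (50, -31, 1), (50, -30, 1), (50, -29, 1), (50, -28, 1)]
scene [(36, -32, 1), (36, -31, 1), (36, -30, 1), (36, -29, 1), (36, -28, 1), (36, -27, 1), (36, -25, 1), (37, -32, 1), (37, -31, 1), (37, -30, 1), (37, -29, 1), (37, -28, 1), (37, -27, 1), (37, -27, 2), (37, -26, 1), (37, -26, 2), (37, -25, 1), (38, -32, 1), (38, -31, 1), (38, -30, 1), (38, -29, 1), (38, -28, 1), (38, -27, 1), (38, -26, 1), (38, -25, 1), (39, -46, 1), (39, -31, 1), (39, -30, 1), (39, -29, 1), (39, -29, 2), (39, -28, 1), (39, -28, 2), (39, -27, 1), (39, -26, 1), (39, -25, 1), (40, -47, 1), (40, -46, 1), (40, -45, 1), (40, -30, 1), (40, -29, 1), (40, -28, 1), (40, -27, 1), (40, -26, 1), (40, -25, 1), (40, -25, 2), (41, -47, 1), (41, -46, 1), (41, -45, 1), (41, -28, 1), (41, -27, 1), (41, -26, 1), (41, -25, 1), (42, -46, 1), (42, -26, 1), (42, -25, 1), (49, -32, 1), (49, -31, 1), (49, -30, 1), (50, -32, 1), (50, -31, 1), (50, -30, 1), (50, -29, 1)]
side [(36, -26, 1), (37, -30, 1), (37, -29, 1), (37, -28, 1), (37, -27, 1), (37, -26, 1), (37, -25, 1), (38, -30, 1), (38, -28, 1), (38, -27, 1), (38, -26, 1), (39, -45, 1), (39, -28, 1), (39, -27, 1), (40, -45, 1), (40, -44, 1), (40, -28, 1), (40, -27, 1), (41, -46, 1), (41, -45, 1), (41, -44, 1)]
```

Clear: the stopper reaches x ≤ 0.425, and the fingers stay at x ≥ 0.443. Lowering.

>>> move_arm(
  increments=[
    {"xyz": [0.5, 2, 20], "roll": 0, "grip": 40},
    {"xyz": [0, 0, 36], "roll": 0, "grip": 40},
    {"xyz": [0, 0, 38], "roll": 0, "grip": 40},
    {"xyz": [0, 0, 34], "roll": 0, "grip": 40},
    {"xyz": [0, 0, 17], "roll": 0, "grip": 40},
  ],
)

```text
time_s: 33.72
position: [0.451, -0.3815, 0.0562]
tcp_rot: [[1.0, -0.001, -0.004], [-0.001, -1.0, 0.005], [-0.004, -0.005, -1.0]]
force: [-0.8, 0.4, -5.4]
opening: 0.639
grasp_force: 30.0
```

>>> move_arm(
  increments=[
    {"xyz": [0, 0, 5], "roll": 0, "grip": 40},
    {"xyz": [0, 0, 0], "roll": 0, "grip": 40},
    {"xyz": [0, 0, 0], "roll": 0, "grip": 40},
    {"xyz": [0, 0, 0], "roll": 0, "grip": 40},
  ],
)

```text
time_s: 34.05
position: [0.4538, -0.385, 0.057]
tcp_rot: [[1.0, -0.001, 0.003], [-0.001, -1.0, -0.003], [0.003, 0.003, -1.0]]
force: [0.2, -0.3, -5.1]
opening: 0.638
grasp_force: 30.0
```

>>> move_arm(
  increments=[
    {"xyz": [0, 0, 15], "roll": 0, "grip": 40},
    {"xyz": [0, 0, 14], "roll": 0, "grip": 40},
    {"xyz": [0, 0, 7], "roll": 0, "grip": 40},
    {"xyz": [0, 0, 4], "roll": 0, "grip": 40},
    {"xyz": [0, 0, 0], "roll": 0, "grip": 40},
  ],
)

```text
time_s: 34.47
position: [0.4527, -0.3838, 0.0153]
tcp_rot: [[1.0, -0.001, 0.0], [-0.001, -1.0, -0.0], [0.0, 0.0, -1.0]]
force: [0.2, 0.2, -5.5]
opening: 0.638
grasp_force: 30.0
```

>>> move_arm(
  increments=[
    {"xyz": [0, 0, 0], "roll": 0, "grip": 40},
    {"xyz": [0, 0, 0], "roll": 0, "grip": 40},
  ],
)

```text
time_s: 34.63
position: [0.453, -0.3843, 0.016]
tcp_rot: [[1.0, -0.001, 0.001], [-0.001, -1.0, -0.001], [0.001, 0.001, -1.0]]
force: [-0.2, -1.5, -4.5]
opening: 0.632
grasp_force: 30.0
```

>>> move_arm(
  increments=[
    {"xyz": [0, -2, 2], "roll": 0, "grip": 40},
    {"xyz": [0, 0, 2], "roll": 0, "grip": 40},
    {"xyz": [0, 0, 0.7], "roll": 0, "grip": 40},
    {"xyz": [0, 0, 0], "roll": 0, "grip": 40},
    {"xyz": [0, 0, 0], "roll": 0, "grip": 40},
  ],
)

```text
time_s: 35.05
position: [0.4525, -0.3817, 0.0104]
tcp_rot: [[1.0, -0.001, -0.0], [-0.001, -1.0, -0.0], [-0.0, 0.0, -1.0]]
force: [-0.0, -0.0, -3.7]
opening: 0.639
grasp_force: 30.0
```

>>> move_arm(
  increments=[
    {"xyz": [0, 0, 0], "roll": 0, "grip": 78},
    {"xyz": [0, 0, 0], "roll": 0, "grip": 78},
    {"xyz": [0, 0, 0], "roll": 0, "grip": 78},
    {"xyz": [0, 0, 0], "roll": 0, "grip": 78},
    {"xyz": [0, 0, -8], "roll": 0, "grip": 78},
  ],
)

```text
time_s: 35.47
position: [0.452, -0.3811, 0.0178]
tcp_rot: [[1.0, -0.001, -0.001], [-0.001, -1.0, 0.002], [-0.001, -0.002, -1.0]]
force: [-0.3, -1.0, -0.4]
opening: 0.774
grasp_force: 0.0
```

>>> move_arm(
  increments=[
    {"xyz": [0, 0, -25], "roll": 0, "grip": 78},
    {"xyz": [0, 0, -38], "roll": 0, "grip": 78},
    {"xyz": [0, 0, -38], "roll": 0, "grip": 78},
    {"xyz": [0, 0, -38], "roll": 0, "grip": 78},
    {"xyz": [0, 0, -38], "roll": 0, "grip": 78},
  ],
)

```text
time_s: 35.88
position: [0.4523, -0.3814, 0.198]
tcp_rot: [[1.0, -0.001, 0.0], [-0.001, -1.0, -0.0], [0.0, 0.0, -1.0]]
force: [0.3, -0.0, -0.2]
opening: 0.778
grasp_force: 0.0
```

>>> move_arm(
  increments=[
    {"xyz": [0, 0, -30], "roll": 0, "grip": 78},
    {"xyz": [0, 0, 0], "roll": 0, "grip": 78},
    {"xyz": [0, 0, 0], "roll": 0, "grip": 78},
    {"xyz": [0, 0, 0], "roll": 0, "grip": 78},
  ],
)

```text
time_s: 36.22
position: [0.452, -0.3811, 0.2255]
tcp_rot: [[1.0, -0.001, -0.0], [-0.001, -1.0, 0.0], [-0.0, -0.0, -1.0]]
force: [-0.5, 0.0, -0.6]
opening: 0.781
grasp_force: 0.0
```

```bash
python3 look.py w13 weight_large_mid tray_large weight_tiny_mid; python3 - <<'E'
from look import *
for c in ['side','scene']: look(['weight_small_mid','weight_medium_mid','dropper_mid'],c+'13',c)
E
```

```text
36.22 TCP [ 0.452  -0.3811  0.2255] rot [ 1.    -0.001 -0.001 -1.    -0.    -0.   ] open 0.781 F [-0.5  0.  -0.6] 0.0
weight_large_mid 0.58 px 324 175 ztop 0.0316 circ 0.4535 -0.3807 0.0278 box [ 0.4542 -0.3805] [0.0488 0.0495]
tray_large 0.74 px 325 170 ztop 0.0092 circ 0.4528 -0.3816 0.043 box [ 0.4535 -0.3812] [0.0809 0.0811]
weight_tiny_mid 0.79 px 375 101 ztop 0.0313 circ 0.5327 -0.4357 0.008 box [ 0.5326 -0.4358] [0.0137 0.0144]
36.42 TCP [ 0.4518 -0.3809  0.2237] rot [ 1.    -0.001 -0.001 -1.    -0.002 -0.003] open 0.778 F [-0.2 -0.2  0. ] 0.0
weight_small_mid 0.5 px 267 284 ztop 0.0267 circ 0.4754 0.1398 0.0151 box [0.4742 0.1409] [0.025  0.0223]
weight_medium_mid 0.57 px 247 217 ztop 0.0271 circ 0.6954 -0.1007 0.0207 box [ 0.6946 -0.0999] [0.035  0.0353]
dropper_mid 0.56 px 317 222 ztop 0.0876 circ 0.4612 -0.0195 0.0018 box [ 0.4612 -0.0195] [0.0015 0.0029]
36.62 TCP [ 0.4523 -0.3815  0.2245] rot [ 1.    -0.001 -0.001 -1.    -0.001 -0.001] open 0.778 F [0.6 0.4 0.6] 0.0
weight_medium_mid 0.47 px 355 183 ztop 0.0275 circ 0.6965 -0.1072 0.021 box [ 0.6955 -0.1075] [0.0329 0.0357]
dropper_mid 0.73 px 323 260 ztop 0.0315 circ 0.4514 -0.3852 0.0287 box [ 0.4523 -0.3861] [0.0491 0.0489]
```

View pics/w13.png

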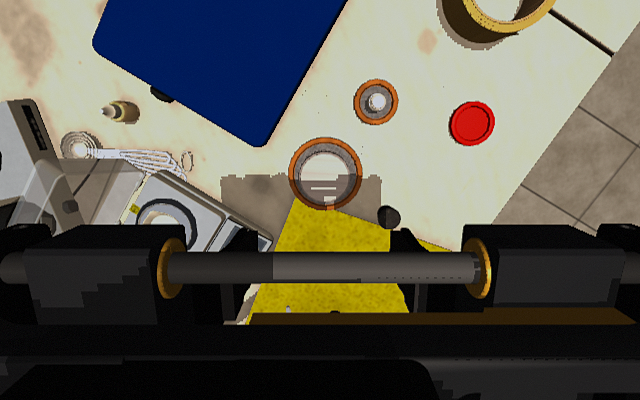

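The large weight is in its tray at (325,172) and the tiny one at (375,102). The dropper is still standing at (122,111). All four sit at floor height and are centred, so I hand in.

```bash
python3 -c "
from rig import bot
print(bot.hand_in())"
```

```text
the job is handed in; nothing more can be done
None
```

All four weights stand upright and released in the trays of their own size, each within about 2 mm of centre by the last camera measurements. The dropper bottle is still standing in place, and the job was handed in at about 37 s. The hand-in call returned no verdict.

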